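Load the rotary wash head behind its left-hand hub nut

TASK

Load every solenoid module standing on the left of the table into the rotary wash head and clamp it up ready to run: undo the red hub nut, which has a left-hand thread, draw the slotted hold-down cross out from under it and set the cross aside, stand each module in a nest of its own and press it down against the stiff sealing plate until it sits fully home. Then slide the cross back under the nut so that it lies flat on the hub with an arm over each nest, and tighten the nut fully down again. Leave the can, the nut driver, the wrench, the pouch and the spare module at the back alone.

Things in the scene. Friction and masses are not known exactly. Their poses are not given: they have to be found in the camera images.
- hub_seat (a point): centre of the flat 60 mm seat on top of the wash head's column, 120 mm above the table; z up. The wash head is a round steel pan, 258 mm across, fixed to the table, with a four-arm rotor (locked) and four white nests, which lie on the diagonals between this point's x and y axes, 92 mm from the column's axis. A 13 mm spindle rises from the seat into the hub nut
- nest_1_floor (a point): centre of nest 1 at the level where a seated module's underside must come, 30 mm above the table; x points radially away from the hub. Takes a standing module with its x axis radial, either way round: white walls with flared tops, 36 mm high, 2.5 mm clear of it on all sides. Its orange sealing plate stands 7 to 8 mm up; pressed down with 10 to 20 N it sinks stiffly and stays down
- nest_2_floor (a point): the same for nest 2
- nest_3_floor (a point): the same for nest 3
- nest_4_floor (a point): the same for nest 4
- hub_nut (a joint): turn of the hub nut, rad: about 0 when tight down on the cross (stop at -0.12); grows as it is turned CLOCKWISE seen from above, which loosens it and lifts it 3 mm per rad, up to a stop at 3.7 (11 mm). It cannot come off, turns against light friction (0.06 N m) and stays where it is left
- nut_grip (a point): centre of the hub nut's red bar grip, on the spindle's axis, 151 mm above the table when tight: bar 52 mm long along x, 17 mm thick along y, 24 mm high. Below it a notched brass collar, 39 mm across, clamps the cross; its underside lies 25 mm below this point
- hold_down_eye (a point): centre of the hold-down cross, on its underside, where the spindle stands when in place (on a table it lies 2 mm up); z up. Aluminium, 170 g, four arms 16 mm wide, 6 mm thick, on its diagonals, 204 mm tip to tip. A 20 mm slot runs from 9 mm at -y of this point to the open edge at y = +31 mm: the cross comes out along its -y axis and is clear of the nut after 110 mm
- hold_down_handle (a point): centre of the cross's blue handle, 79 mm at -y of its centre, 16 mm above its underside: upright bar 14 mm thick along x, 36 mm long along y, 32 mm high; axes as the cross, which is heavy at the far side, so grip firmly. Lips 3 mm high beside the slot's mouth (y = +24 to +29 mm) stop it under a tight nut: lift the nut 5 mm or more (best 9 mm) to pass
- module_1_mid (a point): Black solenoid module 1, standing upright on the table with its plunger up: 42 mm (x) by 38 mm (y), square body 74 mm high, 87 mm to the tip of the 10 mm plunger nose, 92 g. This point is on its axis, 43.5 mm above its underside; z up. Two to four modules are there in a run; absent ones are given as None
- module_2_mid (a point): the same for module 2
- module_3_mid (a point): the same for module 3
- module_4_mid (a point): the same for module 4
- spare_mid (a point): the spare black module at the back of the table (same size): not to be loaded, leave it alone
- green_can: white and green aerosol can, 67 mm across, 194 mm high, origin at its foot: leave it alone
- pin_wrench: flat steel ring wrench, 174 mm long, lying on the table: leave it alone
- nut_driver: orange nut driver, 157 mm long, lying at the front right: leave it alone. The table behind it, to the right of the wash head, is free for 30 cm or so
- grease_pouch: white pouch, 138 mm long, lying on the table: leave it alone
Things that resemble listed ones, but are neither listed nor needed, are in the scene too. Leave any brown or turquoise look-alike of the part that bears module_1_mid alone.

How it is judged:
On the way, in this order (a step that is already met when the one before it is completed fails the run):
1. the hub nut is undone clockwise (lifted at least 5 mm) (value of joint hub_nut above 1.7 rad), for 0.2 s.
2. the cross is drawn out, clear of the hub (horizontal distance between hold_down_eye and hub_seat above 0.14 m), for 0.2 s.
3. every module sits fully home in a nest, with the cross still off (((horizontal distance between module_1_mid and nest_1_floor below 0.005 m and z of module_1_mid in the frame of nest_1_floor between 0.04 and 0.0465 m and angle between module_1_mid's own z axis and vertical below 0.06 rad) or (horizontal distance between module_1_mid and nest_2_floor below 0.005 m and z of module_1_mid in the frame of nest_2_floor between 0.04 and 0.0465 m and angle between module_1_mid's own z axis and vertical below 0.06 rad) or (horizontal distance between module_1_mid and nest_3_floor below 0.005 m and z of module_1_mid in the frame of nest_3_floor between 0.04 and 0.0465 m and angle between module_1_mid's own z axis and vertical below 0.06 rad) or (horizontal distance between module_1_mid and nest_4_floor below 0.005 m and z of module_1_mid in the frame of nest_4_floor between 0.04 and 0.0465 m and angle between module_1_mid's own z axis and vertical below 0.06 rad)) and ((horizontal distance between module_2_mid and nest_1_floor below 0.005 m and z of module_2_mid in the frame of nest_1_floor between 0.04 and 0.0465 m and angle between module_2_mid's own z axis and vertical below 0.06 rad) or (horizontal distance between module_2_mid and nest_2_floor below 0.005 m and z of module_2_mid in the frame of nest_2_floor between 0.04 and 0.0465 m and angle between module_2_mid's own z axis and vertical below 0.06 rad) or (horizontal distance between module_2_mid and nest_3_floor below 0.005 m and z of module_2_mid in the frame of nest_3_floor between 0.04 and 0.0465 m and angle between module_2_mid's own z axis and vertical below 0.06 rad) or (horizontal distance between module_2_mid and nest_4_floor below 0.005 m and z of module_2_mid in the frame of nest_4_floor between 0.04 and 0.0465 m and angle between module_2_mid's own z axis and vertical below 0.06 rad)) and ((horizontal distance between module_3_mid and nest_1_floor below 0.005 m and z of module_3_mid in the frame of nest_1_floor between 0.04 and 0.0465 m and angle between module_3_mid's own z axis and vertical below 0.06 rad) or (horizontal distance between module_3_mid and nest_2_floor below 0.005 m and z of module_3_mid in the frame of nest_2_floor between 0.04 and 0.0465 m and angle between module_3_mid's own z axis and vertical below 0.06 rad) or (horizontal distance between module_3_mid and nest_3_floor below 0.005 m and z of module_3_mid in the frame of nest_3_floor between 0.04 and 0.0465 m and angle between module_3_mid's own z axis and vertical below 0.06 rad) or (horizontal distance between module_3_mid and nest_4_floor below 0.005 m and z of module_3_mid in the frame of nest_4_floor between 0.04 and 0.0465 m and angle between module_3_mid's own z axis and vertical below 0.06 rad)) and ((horizontal distance between module_4_mid and nest_1_floor below 0.005 m and z of module_4_mid in the frame of nest_1_floor between 0.04 and 0.0465 m and angle between module_4_mid's own z axis and vertical below 0.06 rad) or (horizontal distance between module_4_mid and nest_2_floor below 0.005 m and z of module_4_mid in the frame of nest_2_floor between 0.04 and 0.0465 m and angle between module_4_mid's own z axis and vertical below 0.06 rad) or (horizontal distance between module_4_mid and nest_3_floor below 0.005 m and z of module_4_mid in the frame of nest_3_floor between 0.04 and 0.0465 m and angle between module_4_mid's own z axis and vertical below 0.06 rad) or (horizontal distance between module_4_mid and nest_4_floor below 0.005 m and z of module_4_mid in the frame of nest_4_floor between 0.04 and 0.0465 m and angle between module_4_mid's own z axis and vertical below 0.06 rad)) and horizontal distance between hold_down_eye and hub_seat above 0.1 m), for 0.2 s.
At the end, for the whole second after the job is handed in: Every module stands upright in a nest (5 mm from its centre, 3 mm from the seated level at most), the cross lies flat on the hub seat (9 mm off the axis, 3 mm in height at most), an arm over each nest within 0.15 rad, the hub nut is tight (below 0.2 rad), all released and at rest (((horizontal distance between module_1_mid and nest_1_floor below 0.005 m and z of module_1_mid in the frame of nest_1_floor between 0.04 and 0.0465 m and angle between module_1_mid's own z axis and vertical below 0.06 rad) or (horizontal distance between module_1_mid and nest_2_floor below 0.005 m and z of module_1_mid in the frame of nest_2_floor between 0.04 and 0.0465 m and angle between module_1_mid's own z axis and vertical below 0.06 rad) or (horizontal distance between module_1_mid and nest_3_floor below 0.005 m and z of module_1_mid in the frame of nest_3_floor between 0.04 and 0.0465 m and angle between module_1_mid's own z axis and vertical below 0.06 rad) or (horizontal distance between module_1_mid and nest_4_floor below 0.005 m and z of module_1_mid in the frame of nest_4_floor between 0.04 and 0.0465 m and angle between module_1_mid's own z axis and vertical below 0.06 rad)) and ((horizontal distance between module_2_mid and nest_1_floor below 0.005 m and z of module_2_mid in the frame of nest_1_floor between 0.04 and 0.0465 m and angle between module_2_mid's own z axis and vertical below 0.06 rad) or (horizontal distance between module_2_mid and nest_2_floor below 0.005 m and z of module_2_mid in the frame of nest_2_floor between 0.04 and 0.0465 m and angle between module_2_mid's own z axis and vertical below 0.06 rad) or (horizontal distance between module_2_mid and nest_3_floor below 0.005 m and z of module_2_mid in the frame of nest_3_floor between 0.04 and 0.0465 m and angle between module_2_mid's own z axis and vertical below 0.06 rad) or (horizontal distance between module_2_mid and nest_4_floor below 0.005 m and z of module_2_mid in the frame of nest_4_floor between 0.04 and 0.0465 m and angle between module_2_mid's own z axis and vertical below 0.06 rad)) and ((horizontal distance between module_3_mid and nest_1_floor below 0.005 m and z of module_3_mid in the frame of nest_1_floor between 0.04 and 0.0465 m and angle between module_3_mid's own z axis and vertical below 0.06 rad) or (horizontal distance between module_3_mid and nest_2_floor below 0.005 m and z of module_3_mid in the frame of nest_2_floor between 0.04 and 0.0465 m and angle between module_3_mid's own z axis and vertical below 0.06 rad) or (horizontal distance between module_3_mid and nest_3_floor below 0.005 m and z of module_3_mid in the frame of nest_3_floor between 0.04 and 0.0465 m and angle between module_3_mid's own z axis and vertical below 0.06 rad) or (horizontal distance between module_3_mid and nest_4_floor below 0.005 m and z of module_3_mid in the frame of nest_4_floor between 0.04 and 0.0465 m and angle between module_3_mid's own z axis and vertical below 0.06 rad)) and ((horizontal distance between module_4_mid and nest_1_floor below 0.005 m and z of module_4_mid in the frame of nest_1_floor between 0.04 and 0.0465 m and angle between module_4_mid's own z axis and vertical below 0.06 rad) or (horizontal distance between module_4_mid and nest_2_floor below 0.005 m and z of module_4_mid in the frame of nest_2_floor between 0.04 and 0.0465 m and angle between module_4_mid's own z axis and vertical below 0.06 rad) or (horizontal distance between module_4_mid and nest_3_floor below 0.005 m and z of module_4_mid in the frame of nest_3_floor between 0.04 and 0.0465 m and angle between module_4_mid's own z axis and vertical below 0.06 rad) or (horizontal distance between module_4_mid and nest_4_floor below 0.005 m and z of module_4_mid in the frame of nest_4_floor between 0.04 and 0.0465 m and angle between module_4_mid's own z axis and vertical below 0.06 rad)) and horizontal distance between hold_down_eye and hub_seat below 0.009 m and z of hold_down_eye in the frame of hub_seat between -0.003 and 0.003 m and angle between hold_down_eye's own z axis and vertical below 0.05 rad and (angle between the x axis of hold_down_eye and the x axis of hub_seat, either way round below 0.15 rad or angle between the x axis of hold_down_eye and the y axis of hub_seat, either way round below 0.15 rad) and value of joint hub_nut below 0.2 rad and linear speed of hold_down below 0.02 m/s); the robot touches nothing.
It fails at once if the can, the nut driver, the wrench, the pouch or the spare module are moved by more than 4 cm or the can is tipped (distance of any of green_can, pin_wrench, nut_driver, grease_pouch, spare_mid from where it was at the start of the episode above 0.04 m or angle between green_can's own z axis and vertical above 0.5 rad).
Of module_1, module_2, module_3, module_4 only 2 to 4 are there at a start; the rules pass over those that are not, and their reading is None.
At some moment in a run one of hold_down may be knocked a few centimetres aside while the robot is not near it.
It also fails if it takes over 210 s, if anything falls off the work surface, if the arm or the gripper's body presses on something with over 40 N, if the wrist force passes 120 N, or if a joint passes its speed limit or range.

ROBOT

A 6-joint arm with a two-finger parallel gripper is mounted at the origin on a cart in front of the work surface, level with it; the furniture and walls round the work are solid. World frame = base frame: x ahead of the robot, y to its left, z up, the work surface at z = 0. Lengths are in m, angles in rad, forces in N, time in s.
With the tool pointing down it reaches from about 0.35 to 0.8 m from the base axis. Payload 7.3 kg.
Tool frame: the origin (TCP) lies on the mounting face of the last link; the fingertips stand 173 mm ahead of it and the grasp point (between the pads) lies 155 mm ahead of it (nose_length is the z of the fingertips in the tool frame, in m); z points along the fingers, y is the line along which they close (so a half turn about z gives the same grasp; the last joint's range is limited). The gripper opens to 85 mm and grips with 20 to 120 N. Pads are 22 mm wide; open, the fingers measure 114 mm over their backs; the gripper's body (76 mm by 85 mm) begins 54 mm behind the grasp point. The pads swing forward as they close: fully open they stand 13 mm farther back than shut.
Start: joints at [-0.146, 0.342, 1.524, -0, 1.275, -0.146], TCP at [0.525, 0, 0.405] pointing down, gripper open.
Joint ranges: [-2.53, 2.53], [-0.77, 2.02], [0.04, 2.7], [-1, 4.14], [0.28, 2.66], [-3.11, 3.11]. Speed limits (rad/s): [2.57, 2.57, 3.14, 3.14, 3.14, 3.14].

INTERFACE

Orientations are given as a rotation vector (axis times angle).
In Python, from cell import observe, get_image, job_done, nose_length gives the robot as it stands. The module is installed in compiled form; this text tells all that it offers.
- The arm moves only by the shell command python3 -m handwheel 'ROWS' [OPENING] [FORCE]. ROWS is JSON, a list of rows, each a list of 4 numbers: the shift along the tool's x, y, z in mm, then the turn about the tool's z in rad. A call has 1 to 10 rows; each row shifts and turns the commanded pose from where the row before left it, along the tool's axes as they then stand; what a row does not reach is not made up. A row lasts 1/12 s, in which the tool goes at most 41.7 mm and 7.16 degrees, less where a joint would pass 70% of its speed; a pose out of reach is approached as far as the arm can. A call with a gripper value outside its range is refused whole. OPENING is the finger opening in mm, from 0 to 85.4, set as the call begins (- or left out, the last holds). The fingers move at their own pace and stop on an object; FORCE is the grip in N (left out, the last holds). Time passes only in rows, so rows that do not move let the fingers close. It gives the time, the measured TCP pose, the force, the opening and the grip force at its end, in the units of the state.
- observe(): the state, without advancing time (a new reading comes with each control period).
- get_image(name): name is "scene" or "side" or "wrist"; returns a dict with "frame" (420x560x3 uint8, red, green, blue), "depth" (420x560 float32, m along the optical axis (not along the pixel's ray), 0 where there is no reading), "fx", "fy", "cx", "cy" (pixels), "extrinsics" (4x4, takes a point from camera to world coordinates); the wrist camera has in their place "mount" (4x4, takes a point from camera to tool coordinates, whose origin is the TCP and whose axes are the flange's). Camera axes: x right, y down, z forward; pixel columns grow to the right and rows downward; lengths in m; the calibration is good to about 2 mm. A picture is of the moment at which its call begins: read the wrist's pose just before it.
- job_done(): hands the job in; it is judged then, once.
The state is a dict: "t": time; "joint_positions": joint angles; "dq": joint speeds; "joint_torque": joint torques, N m; "tcp_pos": TCP position; "orientation": TCP orientation; "ft_force": force on the tool from outside, world axes, zero at the start; "ft_torque": the same for the moment, N m; "grip_width": finger opening in m; "grip_force": force on a finger pad.
Only numpy, scipy, OpenCV 4.12 (cv2) and the standard library are available. Lean on these libraries where they do the work, as an engineer would, in place of code of your own. Each camera call takes 0.05 s, during which the arm holds its last target. There are 200 camera calls.

## Working session

There is one attempt and no reset: what is moved stays moved. The work goes in short steps, Python scripts to look and compute and a shell command to move; the robot and the scene stay as the last step left them, time stands still between calls to the robot, and variables do not carry over. Pictures are saved under pics/ and viewed, at most 17 in all, crops included, and the job is handed in when it is done.

```bash
mkdir -p pics
cat > h.py <<'E'
import numpy as np, cv2
from scipy.spatial.transform import Rotation as R
from cell import observe, get_image
def toolT():
    s=observe(); T=np.eye(4); T[:3,:3]=R.from_rotvec(s['orientation']).as_matrix(); T[:3,3]=s['tcp_pos']; return T
def grab(name):
    T=toolT(); d=get_image(name)
    d['E']=T@np.array(d['mount']) if name=='wrist' else np.array(d['extrinsics'])
    return d
def save(d,fn): cv2.imwrite('pics/'+fn,d['frame'][:,:,::-1])
def ray(d,u,v):
    c=np.array([(u-d['cx'])/d['fx'],(v-d['cy'])/d['fy'],1]); return d['E'][:3,3], d['E'][:3,:3]@c
def onplane(d,u,v,z):
    o,r=ray(d,u,v); return o+r*(z-o[2])/r[2]
def cloud(d):
    h,w=d['depth'].shape; u,v=np.meshgrid(np.arange(w),np.arange(h)); Z=d['depth']
    P=np.stack([(u-d['cx'])/d['fx']*Z,(v-d['cy'])/d['fy']*Z,Z],-1)
    return P@d['E'][:3,:3].T+d['E'][:3,3]
def proj(d,p):
    c=np.linalg.inv(d['E'])@np.append(p,1); return c[0]/c[2]*d['fx']+d['cx'],c[1]/c[2]*d['fy']+d['cy']
E
python3 - <<'E'
from h import *
np.set_printoptions(precision=3,suppress=True)
for n in ('scene','side','wrist'):
    d=grab(n); save(d,n+'0.png'); print(n,d['fx'],d['cx'],d['cy']); print(d['E'])
print(observe()); print(d['mount'])
E
```

```text
scene 518.5131642128979 274.9806473318781 203.31541920099733
[[ 0.806 -0.28   0.522 -0.346]
 [-0.592 -0.409  0.694 -1.246]
 [ 0.019 -0.868 -0.496  0.961]
 [ 0.     0.     0.     1.   ]]
side 479.67319646587094 276.60599462518945 213.45581914811402
[[-0.995 -0.059  0.083  0.386]
 [-0.101  0.682 -0.725  1.324]
 [-0.014 -0.729 -0.684  1.442]
 [ 0.     0.     0.     1.   ]]
wrist 291.6886623429058 284.0042631351856 205.27008794070198
[[ 1.     0.    -0.002  0.523]
 [-0.001 -0.957 -0.29   0.076]
 [-0.002  0.29  -0.957  0.373]
 [ 0.     0.     0.     1.   ]]
{'t': 0.15, 'joint_positions': array([-0.146,  0.343,  1.525,  0.   ,  1.275, -0.146]), 'dq': array([ 0.001, -0.002, -0.002, -0.   ,  0.   , -0.001]), 'joint_torque': array([  0.001, -43.391, -24.615,  -0.   ,   0.006,   0.   ]), 'tcp_pos': array([0.525, 0.   , 0.404]), 'orientation': array([-2.221, -2.221,  0.001]), 'ft_force': array([-0.052, -0.849, -0.695]), 'ft_torque': array([-0.046, -0.006, -0.004]), 'grip_force': 0.0, 'grip_width': 0.08518238667898041}
[[-0.001 -0.957 -0.29   0.076]
 [ 1.    -0.    -0.001 -0.001]
 [ 0.    -0.29   0.957  0.031]
 [ 0.     0.     0.     1.   ]]
```

View pics/scene0.png

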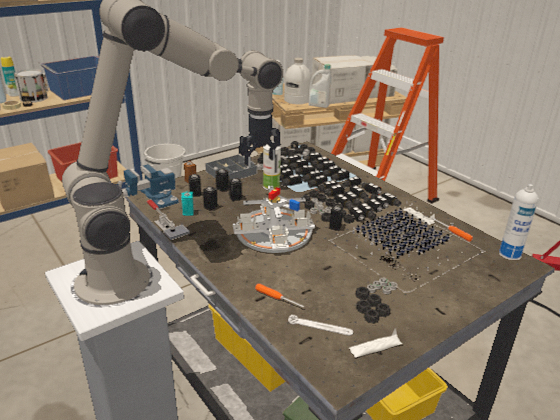

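View pics/wrist0.png

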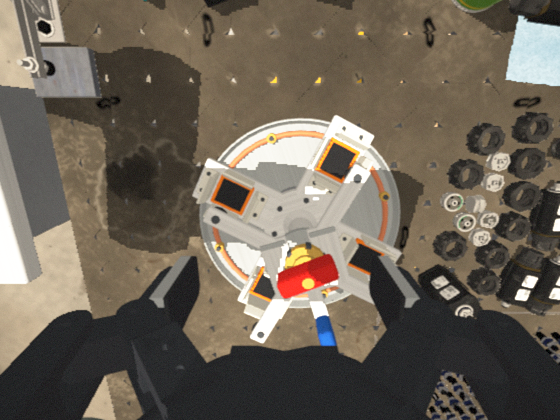

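The scene image shows the wash head at about (272,225), with the modules behind it on the left at about (195–235,180–200) and a turquoise look-alike at (187,203). The wrist image shows the pan at (300,213), the red bar at (307,277) and the blue handle at (325,330).

View pics/side0.png

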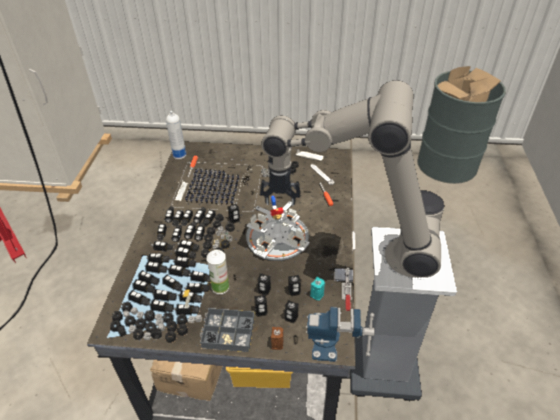

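Run:
```python
from h import *
np.set_printoptions(precision=3,suppress=True)
d=grab('wrist'); P=cloud(d); hsv=cv2.cvtColor(d['frame'],cv2.COLOR_RGB2HSV)
H,S,V=[hsv[...,i].astype(int) for i in range(3)]
for nm,m,z0,z1 in (('red',((H<6)|(H>174))&(S>170)&(V>90),.13,.19),('blue',(abs(H-108)<12)&(S>150)&(V>60),.1,.18)):
    m=m&(P[...,2]>z0)&(P[...,2]<z1); q=P[m]; print(nm,len(q),q.mean(0),q.max(0),q.min(0))
    top=q[q[:,2]>np.percentile(q[:,2],95)-.006]; r=cv2.minAreaRect((top[:,:2]*1000).astype(np.float32)); print(r)
# orange plates
m=((H>6)&(H<18)&(S>170)&(V>120)&(P[...,2]>.02)&(P[...,2]<.06)).astype(np.uint8)
m=cv2.morphologyEx(m,cv2.MORPH_CLOSE,np.ones((5,5)))
n,l,st,c=cv2.connectedComponentsWithStats(m)
for i in range(1,n):
    if st[i,4]>80:
        q=P[(l==i)]; print(st[i],q.mean(0),cv2.minAreaRect((q[:,:2]*1000).astype(np.float32)))
# side cam: dark tops z 0.06..0.095
for n in('side','scene'):
    d=grab(n); P=cloud(d); hsv=cv2.cvtColor(d['frame'],cv2.COLOR_RGB2HSV)
    m=((P[...,2]>.066)&(P[...,2]<.079)&(P[...,0]>.2)&(P[...,0]<.95)&(P[...,1]>.0)&(P[...,1]<.6)).astype(np.uint8)
    k,l,st,c=cv2.connectedComponentsWithStats(m)
    for i in range(1,k):
        if st[i,4]>20:
            q=P[l==i]; print(n,st[i],q.mean(0),np.median(hsv[l==i],0),cv2.minAreaRect((q[:,:2]*1000).astype(np.float32)))
```

```text
red 1432 [ 0.542 -0.05   0.158] [ 0.567 -0.038  0.164] [ 0.518 -0.069  0.141]
((542.5042724609375, -53.42837142944336), (50.60987091064453, 15.613946914672852), 23.426572799682617)
blue 419 [ 0.562 -0.118  0.145] [ 0.571 -0.112  0.153] [ 0.555 -0.129  0.127]
((562.4691162109375, -121.6413803100586), (13.87808609008789, 18.116933822631836), 14.363269805908203)
[316 153  28  30 154] [0.574 0.017 0.04 ] ((557.0786743164062, 39.362483978271484), (20.294559478759766, 98.40469360351562), 36.5153694152832)
[211 176  43  38 283] [ 0.46  -0.014  0.038] ((480.3554382324219, 27.076202392578125), (125.79093933105469, 40.30541229248047), 63.11162185668945)
[250 267  21  33  96] [ 0.488 -0.133  0.037] ((487.88525390625, -135.62686157226562), (23.29910659790039, 47.379703521728516), 11.914788246154785)
side [258 273  13  12  89] [0.566 0.224 0.073] [18. 15. 59.] ((565.7960815429688, 222.0624237060547), (46.228187561035156, 39.427852630615234), 81.72551727294922)
side [210 274  18  10  47] [0.725 0.243 0.072] [ 24.  45. 159.] ((725.3218994140625, 239.82484436035156), (63.25147247314453, 31.701684951
[... 1645 characters left out ...]
14854431152344), 62.81768035888672)
scene [124 176  51  16 184] [0.294 0.38  0.073] [100.   71.5  84.5] ((302.2012939453125, 393.5914611816406), (70.78770446777344, 190.38345336914062), 81.46514129638672)
scene [229 178  13   8  70] [0.56  0.213 0.073] [18.  32.5 59. ] ((561.9136962890625, 218.34326171875), (50.47243881225586, 40.4521369934082), 79.10680389404297)
scene [202 187  15   8  71] [0.449 0.207 0.073] [18. 36. 56.] ((451.56781005859375, 211.3822021484375), (49.283355712890625, 43.179649353027344), 12.478095054626465)
scene [181 192  11   9  78] [0.362 0.217 0.073] [ 88. 203. 169.] ((363.5802001953125, 221.27719116210938), (46.86088943481445, 35.109352111816406), 61.497440338134766)
```

The side image shows four black modules at (264,285), (295,285), (261,305) and (291,311). The turquoise look-alike is at (318,289), the brown one at (277,337) and the can at (218,270). I'll go above the hub, turn to the bar, and look again.

```bash
python3 -m handwheel '[[-27,9,0,0],[-26.5,8.5,0,0],[0,0,0,-0.124],[0,0,0,-0.124],[0,0,0,-0.124],[0,0,0,-0.124],[0,0,0,-0.124],[0,0,0,-0.124],[0,0,0,-0.124],[0,0,0,-0.124]]' 45 60
python3 -m handwheel '[[0,0,0,-0.124],[0,0,0,-0.124],[0,0,0,-0.124],[0,0,0,-0.124],[0,0,0,-0.124],[0,0,0,-0.124],[0,0,0,-0.124],[0,0,0,-0.124],[0,0,0,0],[0,0,0,0]]'
cat >> h.py <<'E'
def blob(d,kind,z0,z1,dz=.005):
    P=cloud(d); hsv=cv2.cvtColor(d['frame'],cv2.COLOR_RGB2HSV); H,S,V=[hsv[...,i].astype(int) for i in range(3)]
    m={'red':((H<6)|(H>174))&(S>170)&(V>90),'blue':(abs(H-108)<12)&(S>150)&(V>60)}[kind]&(P[...,2]>z0)&(P[...,2]<z1)
    q=P[m]; zt=np.percentile(q[:,2],95); t=q[q[:,2]>zt-dz]
    return len(t),zt,cv2.minAreaRect((t[:,:2]*1000).astype(np.float32))
E
python3 - <<'E'
from h import *
np.set_printoptions(precision=3,suppress=True)
d=grab('wrist'); save(d,'w1.png')
print(observe()['joint_positions'])
print(blob(d,'red',.13,.19)); print(blob(d,'blue',.1,.18))
E
```

```text
t: 1.13
tcp_pos: [0.5425, -0.0535, 0.4046]
orientation: [-0.887, -3.014, 0.0]
ft_force: [-0.5, -1.4, 0.4]
grip_width: 0.0448
grip_force: 0.0
t: 1.97
tcp_pos: [0.5425, -0.0535, 0.4046]
orientation: [0.639, -3.076, -0.0]
ft_force: [0.2, 0.4, -0.5]
grip_width: 0.045
grip_force: 0.0
[-0.239  0.379  1.468  0.     1.294 -2.219]
(1077, np.float64(0.16360510456719918), ((541.6492309570312, -54.89250946044922), (49.86199951171875, 15.656330108642578), 22.635334014892578))
(696, np.float64(0.15250539026705506), ((564.1244506835938, -130.6802520751953), (13.181798934936523, 34.725399017333984), 16.724123001098633))
```

View pics/w1.png

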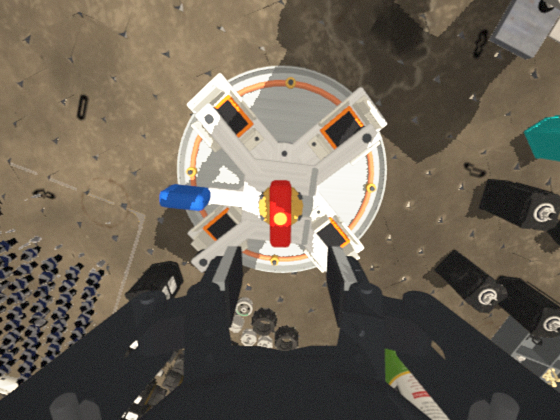

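The nut is at about (281,212) and lines up with the fingers. The handle is at (185,195). I'll descend and grip.

```bash
python3 -m handwheel '[[1.3,-0.7,20,0.01],[0,0,25,0],[0,0,25,0],[0,0,15,0],[0,0,10,0],[0,0,0,0]]' 45 60
python3 -m handwheel '[[0,0,0,0],[0,0,0,0],[0,0,0,0],[0,0,0,0],[0,0,0,0]]' 0 60
```

```text
t: 2.52
tcp_pos: [0.5412, -0.0546, 0.3077]
orientation: [0.625, -3.075, -0.003]
ft_force: [-0.0, -0.4, 1.2]
grip_width: 0.045
grip_force: 0.0
t: 2.93
tcp_pos: [0.5423, -0.0558, 0.312]
orientation: [-0.627, 3.074, -0.007]
ft_force: [-0.3, -6.7, 1.7]
grip_width: 0.0157
grip_force: 124.8
```

```bash
python3 -m handwheel '[[0,0,-0.3,0.12],[0,0,-0.37,0.12],[0,0,-0.37,0.12],[0,0,-0.37,0.12],[0,0,-0.37,0.12],[0,0,-0.37,0.12],[0,0,-0.37,0.12],[0,0,-0.37,0.12]]'
python3 -m handwheel '[[0,0,-0.37,0.12],[0,0,-0.37,0.12],[0,0,-0.37,0.12],[0,0,-0.37,0.12],[0,0,-0.37,0.12],[0,0,-0.37,0.12],[0,0,-0.37,0.12],[0,0,-0.37,0.12],[0,0,-0.37,0.12]]'
python3 -m handwheel '[[0,0,-0.37,0.12],[0,0,-0.37,0.12],[0,0,-0.37,0.12],[0,0,-0.37,0.12],[0,0,-0.37,0.12],[0,0,-0.37,0.12],[0,0,-0.37,0.12],[0,0,-0.37,0.12],[0,0,0,0],[0,0,0,0]]'
```

```text
t: 3.6
tcp_pos: [0.5424, -0.0553, 0.3146]
orientation: [0.872, 3.013, -0.001]
ft_force: [1.7, -3.5, -0.1]
grip_width: 0.016
grip_force: 124.4
t: 4.35
tcp_pos: [0.5428, -0.055, 0.3179]
orientation: [2.296, 2.136, 0.006]
ft_force: [5.3, -1.2, -2.0]
grip_width: 0.0162
grip_force: 124.1
t: 5.18
tcp_pos: [0.5433, -0.0553, 0.3208]
orientation: [3.022, 0.842, 0.011]
ft_force: [7.1, -2.3, -3.2]
grip_width: 0.0156
grip_force: 123.8
```

```bash
python3 -m handwheel '[[0,0,0,0],[0,0,0,0],[0,0,-10,0],[0,0,-30,0],[0,0,-40,0],[0,0,-20,0]]' 45 60
python3 -m handwheel '[[0,0,0,-0.12],[0,0,0,-0.12],[0,0,0,-0.12],[0,0,0,-0.12],[0,0,0,-0.12],[0,0,0,-0.12],[0,0,0,-0.12],[0,0,0,-0.12],[0,0,0,-0.12],[0,0,0,-0.12]]' 35
python3 -m handwheel '[[0,0,0,-0.12],[-35,0,0,0],[-35,0,0,0],[0,0,0,0],[0,0,0,0]]'
python3 - <<'E'
from h import *
np.set_printoptions(precision=3,suppress=True)
d=grab('wrist'); save(d,'w2.png')
print(observe()['joint_positions'])
print(blob(d,'red',.13,.19)); print(blob(d,'blue',.1,.18)); T=toolT(); print(T)
d=grab('scene'); save(d,'s2.png'); P=cloud(d)
m=((P[...,2]>.005)&(P[...,2]<.1)&(P[...,0]>.3)&(P[...,0]<1)&(P[...,1]>-.6)&(P[...,1]<-.15)).astype(np.uint8)
k,l,st,c=cv2.connectedComponentsWithStats(m)
for i in range(1,k):
    if st[i,4]>40: q=P[l==i]; print(st[i],q.min(0),q.max(0))
E
```

```text
t: 5.68
tcp_pos: [0.5416, -0.0545, 0.424]
orientation: [3.023, 0.845, 0.007]
ft_force: [0.4, -0.5, 1.1]
grip_width: 0.0445
grip_force: 0.0
t: 6.52
tcp_pos: [0.5413, -0.0545, 0.42]
orientation: [2.013, 2.412, 0.0]
ft_force: [-1.0, -0.1, 0.6]
grip_width: 0.0353
grip_force: 0.0
t: 6.93
tcp_pos: [0.5618, -0.1229, 0.4194]
orientation: [-1.875, -2.52, -0.0]
ft_force: [-0.9, 0.4, -0.3]
grip_width: 0.0348
grip_force: 0.0
[-0.347  0.424  1.358  0.     1.36  -0.64 ]
(1367, np.float64(0.17253750606754537), ((542.543212890625, -54.58634948730469), (50.14664077758789, 16.048765182495117), 30.98106575012207))
(553, np.float64(0.15271122796068726), ((564.95947265625, -130.3500518798828), (12.347026824951172, 34.446590423583984), 16.398128509521484))
[[-0.288  0.957 -0.     0.562]
 [ 0.957  0.288  0.001 -0.122]
 [ 0.001  0.    -1.     0.419]
 [ 0.     0.     0.     1.   ]]
[ 345  200  107   71 2851] [ 0.711 -0.453  0.005] [ 1.    -0.15   0.049]
[329 206  14  24 232] [ 0.71  -0.181  0.005] [ 0.763 -0.15   0.094]
[431 218  41  24 194] [ 0.97  -0.519  0.039] [ 0.996 -0.357  0.069]
[268 231  43  22 417] [ 0.453 -0.192  0.005] [ 0.627 -0.15   0.069]
[355 278  35  45 805] [ 0.485 -0.575  0.005] [ 0.657 -0.451  0.025]
[382 281  15  13 100] [ 0.609 -0.51   0.005] [ 0.663 -0.472  0.019]
[255 284  49  24 236] [ 0.314 -0.421  0.005] [ 0.378 -0.274  0.024]
[288 315  49  17 177] [ 0.314 -0.539  0.005] [ 0.403 -0.427  0.015]
[337 327  15   8  45] [ 0.395 -0.568  0.005] [ 0.427 -0.532  0.01 ]
```

View pics/w2.png

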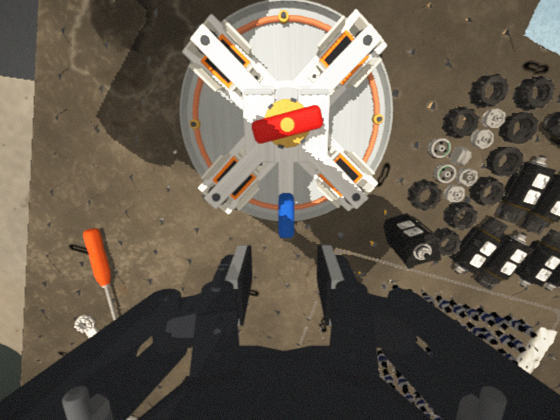

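View pics/s2.png

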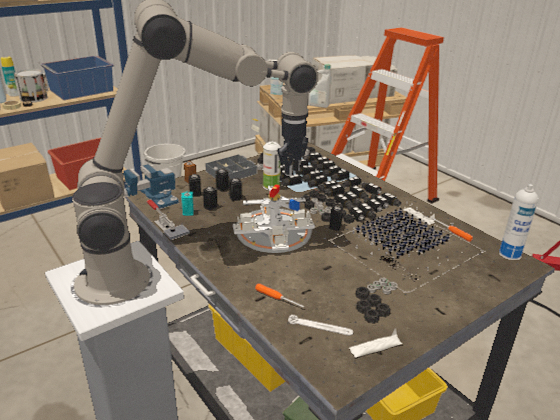

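The nut has lifted to 0.1725, which is +9 mm. The handle is at (287,215), in line with the fingers. The table to the right of the pan is clear for x 0.40–0.69 and y −0.45 to −0.2.

```bash
python3 -m handwheel '[[-8,0.7,30,0],[0,0,30,0],[0,0,30,0],[0,0,20,0],[0,0,14,0],[0,0,0,0],[0,0,0,0]]' 35 110
python3 -m handwheel '[[0,0,0,0],[0,0,0,0],[0,0,0,0],[0,0,0,0],[0,0,0,0]]' 0 110
```

```text
t: 7.62
tcp_pos: [0.5648, -0.1281, 0.2951]
orientation: [-1.87, -2.523, 0.0]
ft_force: [-0.3, -0.0, 0.3]
grip_width: 0.0352
grip_force: 0.0
t: 8.03
tcp_pos: [0.5652, -0.129, 0.2966]
orientation: [1.871, 2.521, 0.002]
ft_force: [0.3, 1.6, 6.6]
grip_width: 0.0125
grip_force: 107.5
```

```bash
python3 -m handwheel '[[0,0,-2.5,0],[-8,0,0,0],[-12,0,0,0],[-15,0,0,0],[-15,0,0,0],[-15,0,0,0],[-15,0,0,0]]'
python3 -m handwheel '[[-15,0,0,0],[-15,0,0,0],[-20,0,0,0],[-30,0,0,0],[0,0,0,0]]'
python3 - <<'E'
from h import *
d=grab('wrist'); save(d,'w3.png')
print(blob(d,'red',.13,.19)); print(toolT())
E
```

```text
t: 8.62
tcp_pos: [0.5884, -0.2081, 0.2969]
orientation: [-1.873, -2.522, 0.001]
ft_force: [-0.3, -0.4, -1.9]
grip_width: 0.0124
grip_force: 107.2
t: 9.03
tcp_pos: [0.6115, -0.2885, 0.2967]
orientation: [1.875, 2.517, -0.003]
ft_force: [-0.8, -0.1, -1.2]
grip_width: 0.0122
grip_force: 107.4Traceback (most recent call last):
  File "<stdin>", line 3, in <module>
  File "h.py", line 24, in blob
    q=P[m]; zt=np.percentile(q[:,2],95); t=q[q[:,2]>zt-dz]
               ~~~~~~~~~~~~~^^^^^^^^^^^
    return _quantile_unchecked(
        a, q, axis, out, overwrite_input, method, keepdims, weights)
    return _ureduce(a,
                    func=_quantile_ureduce_func,
    ...<5 lines>...
                    overwrite_input=overwrite_input,
                    method=method)
    r = func(a, **kwargs)
    result = _quantile(arr,
                       quantiles=q,
    ...<2 lines>...
                       out=out,
                       weights=wgt)
    slices_having_nans = np.isnan(arr[-1, ...])
                                  ~~~^^^^^^^^^
IndexError: index -1 is out of bounds for axis 0 with size 0
```

View pics/w3.png

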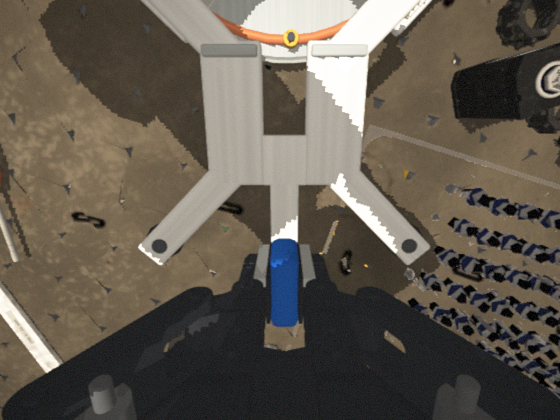

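The cross is out and held level, with its slot mouth at (285,50). I'll set it down on the free table.

```bash
python3 -m handwheel '[[-20,-16,0,0],[-25,-20,0,0],[-25,-20,0,0],[-23,-20,0,0],[0,0,25,0],[0,0,25,0],[0,0,25,0],[0,0,20,0],[0,0,15,0],[0,0,0,0]]'
python3 -m handwheel '[[0,0,4,0],[0,0,3,0],[0,0,0,0]]'
```

```text
t: 9.92
tcp_pos: [0.5641, -0.3928, 0.1828]
orientation: [-1.868, -2.516, -0.001]
ft_force: [-0.1, 0.2, -2.0]
grip_width: 0.0125
grip_force: 107.4
t: 10.17
tcp_pos: [0.5656, -0.3935, 0.181]
orientation: [1.871, 2.522, -0.0]
ft_force: [-0.3, 0.3, -2.3]
grip_width: 0.0123
grip_force: 107.4
```

```bash
python3 -m handwheel '[[0,0,1.5,0],[0,0,0,0]]'; python3 -m handwheel '[[0,0,1.5,0],[0,0,0,0]]';python3 -m handwheel '[[0,0,1,0],[0,0,0,0]]'
```

```text
t: 10.33
tcp_pos: [0.5656, -0.3934, 0.1797]
orientation: [1.871, 2.522, -0.0]
ft_force: [-0.2, 0.9, -1.0]
grip_width: 0.0124
grip_force: 107.4
t: 10.5
tcp_pos: [0.5657, -0.3934, 0.1789]
orientation: [1.871, 2.522, -0.0]
ft_force: [-1.6, 1.1, 3.9]
grip_width: 0.012
grip_force: 108.5
t: 10.67
tcp_pos: [0.5657, -0.3934, 0.1789]
orientation: [1.871, 2.521, -0.0]
ft_force: [-2.6, 2.8, 9.2]
grip_width: 0.0121
grip_force: 109.4
```

```bash
python3 -m handwheel '[[0,0,0,0],[0,0,0,0],[0,0,-10,0],[0,0,-40,0],[0,0,-40,0],[0,0,-40,0],[0,0,-40,0],[0,0,-40,0],[0,0,-35,0]]' 35 60
python3 -m handwheel '[[36,11,0,0],[36,11,0,0],[36,11,0,0],[36,11,0,0],[36,11,0,0],[36,11,0,0],[35,9,0,0],[0,0,0,0],[0,0,0,0]]' 70
python3 - <<'E'
from h import *
np.set_printoptions(precision=4,suppress=True)
d=grab('wrist'); save(d,'w4.png'); print(toolT())
print(blob(d,'red',.13,.19))
P=cloud(d); hsv=cv2.cvtColor(d['frame'],cv2.COLOR_RGB2HSV); H,S,V=[hsv[...,i].astype(int) for i in range(3)]
m=((H>6)&(H<20)&(S>150)&(V>100)).astype(np.uint8)
k,l,st,c=cv2.connectedComponentsWithStats(cv2.morphologyEx(m,cv2.MORPH_CLOSE,np.ones((3,3))))
for i in range(1,k):
    if st[i,4]>60: q=P[l==i]; print(st[i],c[i],np.median(q,0))
E
```

```text
t: 11.42
tcp_pos: [0.5651, -0.3929, 0.4255]
orientation: [1.87, 2.521, -0.0]
ft_force: [0.8, 0.1, 0.6]
grip_width: 0.0349
grip_force: 0.0
t: 12.17
tcp_pos: [0.5644, -0.1294, 0.4225]
orientation: [1.867, 2.525, 0.0]
ft_force: [0.7, 0.4, -0.0]
grip_width: 0.0698
grip_force: 0.0
[[-0.2913  0.9566  0.0011  0.5645]
 [ 0.9566  0.2913 -0.0009 -0.1308]
 [-0.0011  0.0008 -1.      0.4222]
 [ 0.      0.      0.      1.    ]]
(1356, np.float64(0.17270900537008382), ((542.4298706054688, -54.74309539794922), (50.01249694824219, 16.022817611694336), 31.162878036499023))
[238   9  90  17 396] [278.4394  15.6086] [0.5015 0.0469 0.0163]
[320  24  48  54 486] [344.751   49.6173] [0.5855 0.03   0.0374]
[201  27  48  53 408] [222.1029  51.549 ] [ 0.4557 -0.0111  0.037 ]
[363  67  16  86 175] [371.7886 102.5029] [ 0.6412 -0.0076  0.0155]
[192  71  18  88 352] [198.2216 114.0199] [ 0.4371 -0.0854  0.0164]
[270 121  38  17 254] [288.689  128.9488] [ 0.5477 -0.0655  0.1432]
[318 148  43  42 338] [339.5917 168.7012] [ 0.6245 -0.0948  0.0366]
[213 150  43  43 333] [232.8529 171.1742] [ 0.4994 -0.1375  0.0368]
[249 193  51  11 161] [272.7702 199.1056] [ 0.5583 -0.1634  0.0161]
[ 82 222  28  58 972] [ 96.037  249.1142] [ 0.3409 -0.3053  0.0174]
```

View pics/w4.png

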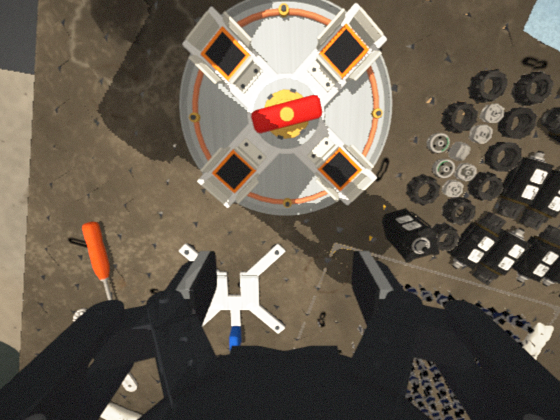

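All four nests are empty: (225,54), (345,51), (340,169) and (234,171). The cross lies at (240,290), clear of the pan.

Run:
```python
from h import *
from scipy.optimize import least_squares
np.set_printoptions(precision=4,suppress=True)
d=grab('wrist')
hsv=cv2.cvtColor(d['frame'],cv2.COLOR_RGB2HSV); H,S,V=[hsv[...,i].astype(int) for i in range(3)]
m=((H>6)&(H<20)&(S>150)&(V>100)).astype(np.uint8)
k,l,st,c=cv2.connectedComponentsWithStats(cv2.morphologyEx(m,cv2.MORPH_CLOSE,np.ones((3,3))))
C=[]
for i in range(1,k):
    x,y,w,h,a=st[i]
    if a>200 and 30<w<60 and 30<h<60 and y<200:
        v,u=np.nonzero(l==i)
        q=np.array([onplane(d,a,b,.0375)[:2]*1000 for a,b in zip(u,v)],np.float32)
        r=cv2.minAreaRect(q); C.append(r[0]); print(r)
C=np.array(C); 
ang=lambda c,o: np.arctan2(c[1]-o[1],c[0]-o[0])
def f(p):
    e=[]
    for c in C:
        a=ang(c,p); k=np.round((a-p[2])/(np.pi/2)); t=p[2]+k*np.pi/2
        e+=[c[0]-p[0]-92*np.cos(t),c[1]-p[1]-92*np.sin(t)]
    return e
s=least_squares(f,[542,-54.7,np.radians(61)]); print(s.x,np.degrees(s.x[2]),np.array(f(s.x)))
for k in range(4): t=s.x[2]+k*np.pi/2; print(s.x[:2]+92*np.array([np.cos(t),np.sin(t)]),np.degrees(t))
```

```text
((584.1844482421875, 27.975900650024414), (39.637271881103516, 37.326026916503906), 62.28681945800781)
((459.8572692871094, -12.952875137329102), (36.974266052246094, 39.077659606933594), 63.96803283691406)
((624.1954956054688, -96.17180633544922), (35.699928283691406, 38.63746643066406), 63.8614501953125)
((501.00128173828125, -136.45858764648438), (39.33246994018555, 36.6278190612793), 63.07666778564453)
[542.3096 -54.4018   1.1023] 63.15460938322995 [ 0.329   0.2927 -0.3673 -0.0968 -0.1991 -0.2242  0.2374  0.0283]
[583.8554  27.6832] 63.15460938322995
[460.2246 -12.8561] 153.15460938322994
[ 500.7638 -136.4868] 243.15460938322994
[624.3946 -95.9476] 333.15460938322997
```

Nest fit residuals are under 0.4 mm. I'll go to the modules next.

```bash
python3 -m handwheel '[[40,7,0,0],[40,7,0,0],[40,7,0,0],[40,7,0,0],[40,7,0,0],[40,7,0,0],[40,7,0,0],[40,7,0,0],[38,6,0,0],[0,0,0,0]]' 70
cat > mods.py <<'E'
from h import *
np.set_printoptions(precision=4,suppress=True)
def mods(d):
    P=cloud(d); hsv=cv2.cvtColor(d['frame'],cv2.COLOR_RGB2HSV)
    m=((P[...,2]>.066)&(P[...,2]<.080)&(P[...,0]>.38)&(P[...,0]<.65)&(P[...,1]>.15)&(P[...,1]<.4)).astype(np.uint8)
    k,l,st,c=cv2.connectedComponentsWithStats(m); out=[]
    for i in range(1,k):
        if st[i,4]>150:
            v,u=np.nonzero(l==i); q=P[l==i]
            q=np.array([onplane(d,a,b,.074)[:2]*1000 for a,b in zip(u,v)],np.float32)
            out.append((st[i],np.median(hsv[l==i],0),np.median(P[l==i][:,2]),cv2.minAreaRect(q)))
    return out
E
python3 - <<'E'
from mods import *
d=grab('wrist'); save(d,'w5.png'); print(toolT())
for o in mods(d): print(*o)
E
```

```text
t: 13.1
tcp_pos: [0.5195, 0.2336, 0.4213]
orientation: [-1.866, -2.525, -0.003]
ft_force: [-0.8, -0.5, -0.5]
grip_width: 0.0698
grip_force: 0.0
[[-0.2927  0.9562 -0.      0.5202]
 [ 0.9562  0.2927  0.0002  0.2311]
 [ 0.0002  0.0001 -1.      0.4211]
 [ 0.      0.      0.      1.    ]]
[ 226   52   50   55 1492] [18. 34. 56.] 0.07396932049231644 ((454.8221740722656, 332.8508605957031), (37.83573913574219, 41.74091339111328), 70.93590545654297)
[ 328  109   42   38 1306] [18. 34. 56.] 0.07391672302992713 ((564.1395263671875, 316.2713928222656), (41.993595123291016, 36.872886657714844), 15.2111177444458)
[158 147  16  23 182] [ 88.  198.  229.5] 0.07314105892261966 ((382.59716796875, 228.03578186035156), (21.94000816345215, 13.579228401184082), 58.89485549926758)
[ 203  169   39   35 1104] [19. 36. 60.] 0.0738736171059674 ((452.59918212890625, 216.66036987304688), (42.10226821899414, 38.45566940307617), 18.703420639038086)
[ 296  190   44   42 1036] [19. 34. 51.] 0.07383528004835826 ((564.1137084960938, 221.8770751953125), (38.569740295410156, 42.16313171386719), 76.91822052001953)
```

View pics/w5.png

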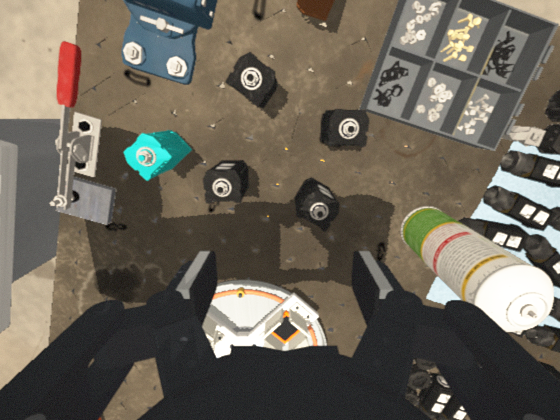

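The four modules are at (251,79), (346,128), (224,184) and (319,205). The turquoise one is at (152,157). Before choosing the finger direction I'll check the height of the rotor inward of the nests.

Run:
```python
from mods import *
hub=np.array([.5423,-.0544])
for n in('scene','side'):
    P=cloud(grab(n)).reshape(-1,3)
    for k in range(4):
        t=np.radians(63.15+90*k); e=np.array([np.cos(t),np.sin(t)]); f=np.array([-e[1],e[0]])
        q=P[:,:2]-hub; a=q@e; b=q@f; 
        print(n,k,'radial',[round(float(P[(abs(a-r)<.004)&(abs(b)<.012)][:,2].max(initial=0)),3) for r in np.arange(.04,.135,.008)],
         'tang',[round(float(P[(abs(b-r)<.004)&(abs(a-.092)<.012)][:,2].max(initial=0)),3) for r in np.arange(-.048,.05,.008)])
```

```text
scene 0 radial [0.0, 0.031, 0.068, 0.057, 0.037, 0.0, 0.0, 0.0, 0.0, 0.041, 0.063, 0.063] tang [0.016, 0.019, 0.016, 0.0, 0.0, 0.0, 0.0, 0.0, 0.04, 0.066, 0.017, 0.017, 0.019]
scene 1 radial [0.035, 0.034, 0.037, 0.071, 0.049, 0.072, 0.008, 0.007, 0.037, 0.039, 0.067, 0.037] tang [0.0, 0.0, 0.0, 0.068, 0.067, 0.0, 0.0, 0.008, 0.011, 0.063, 0.068, 0.065, 0.014]
scene 2 radial [0.0, 0.0, 0.0, 0.067, 0.068, 0.059, 0.0, 0.0, 0.0, 0.054, 0.067, 0.068] tang [0.016, 0.014, 0.014, 0.067, 0.039, 0.0, 0.04, 0.0, 0.0, 0.067, 0.066, 0.015, 0.012]
scene 3 radial [0.033, 0.035, 0.038, 0.069, 0.04, 0.037, 0.0, 0.049, 0.009, 0.061, 0.067, 0.036] tang [0.02, 0.018, 0.068, 0.065, 0.013, 0.005, 0.003, 0.049, 0.065, 0.066, 0.059, 0.0, 0.0]
side 0 radial [0.037, 0.031, 0.031, 0.065, 0.072, 0.041, 0.039, 0.041, 0.041, 0.042, 0.058, 0.073] tang [0.017, 0.017, 0.0, 0.048, 0.0, 0.035, 0.041, 0.041, 0.049, 0.067, 0.012, 0.017, 0.019]
side 1 radial [0.0, 0.0, 0.0, 0.036, 0.049, 0.041, 0.043, 0.036, 0.043, 0.052, 0.071, 0.044] tang [0.014, 0.067, 0.069, 0.063, 0.009, 0.037, 0.043, 0.041, 0.07, 0.07, 0.062, 0.042, 0.009]
side 2 radial [0.0, 0.0, 0.0, 0.067, 0.042, 0.038, 0.044, 0.041, 0.057, 0.066, 0.068, 0.063] tang [0.024, 0.019, 0.022, 0.07, 0.0, 0.042, 0.044, 0.04, 0.036, 0.037, 0.0, 0.0, 0.0]
side 3 radial [0.0, 0.0, 0.0, 0.0, 0.0, 0.037, 0.042, 0.042, 0.04, 0.048, 0.069, 0.065] tang [0.0, 0.0, 0.0, 0.068, 0.062, 0.042, 0.042, 0.035, 0.008, 0.065, 0.069, 0.014, 0.018]
```

```bash
cat > go.py <<'E'
import sys
from h import *
# usage: go.py x y psi_deg z(TCP) -> turn (rad) then shift mm in the turned frame
x,y,psi,z=map(float,sys.argv[1:5])
T=toolT(); cur=np.arctan2(T[1,1],T[0,1]); tgt=np.radians(psi)
dt=-((tgt-cur+np.pi)%(2*np.pi)-np.pi)
yv=np.array([np.cos(tgt),np.sin(tgt)]); xv=np.array([-yv[1],yv[0]]); d=(np.array([x,y])-T[:2,3])*1000
s=observe(); print('psi %.1f turn %.3f  then x %.1f y %.1f  z(down) %.1f | q6 %.2f tilt %.4f grip %.3f'%(np.degrees(cur),dt,d@xv,d@yv,(T[2,3]-z)*1000,s['joint_positions'][5],np.arccos(-T[2,2]),s['grip_width']),s['tcp_pos'].round(4),s['ft_force'].round(1))
E
python3 go.py .5641 .2219 -13.1 .212
```

```text
psi 16.8 turn 0.522  then x 3.5 y 43.7  z(down) 209.1 | q6 -0.01 tilt 0.0008 grip 0.070 [0.5208 0.2283 0.4211] [0.2 0.1 0.7]
```

```bash
python3 -m handwheel '[[0,0,0,0.12],[0,0,0,0.12],[0,0,0,0.12],[0,0,0,0.12],[0,0,0,0.042]]'; for i in 1 2 3; do python3 -m handwheel '[[0,0,0,0]]' | grep tcp; done
python3 - <<'E'
from mods import *
for i in range(3):
    d=grab('wrist'); print(toolT()[:3,3])
    for o in mods(d): print(o[2:])
E
python3 go.py .5641 .2219 -13.1 .212
```

```text
t: 13.67
tcp_pos: [0.5211, 0.2267, 0.4214]
orientation: [2.469, 1.942, -0.0]
ft_force: [0.3, -0.2, -0.7]
grip_width: 0.0696
grip_force: 0.0
tcp_pos: [0.521, 0.2269, 0.4214]
tcp_pos: [0.5208, 0.2274, 0.4214]
tcp_pos: [0.5206, 0.228, 0.4214]
[0.5205 0.2283 0.4214]
(np.float64(0.07286246628430099), ((392.9444885253906, 382.18170166015625), (34.160240173339844, 16.559642791748047), 64.0814208984375))
(np.float64(0.07395390622111697), ((564.4237060546875, 315.9721984863281), (41.645572662353516, 37.770023345947266), 15.380471229553223))
(np.float64(0.0740005017933863), ((455.1432189941406, 332.7392883300781), (37.64556884765625, 42.04564666748047), 71.51545715332031))
(np.float64(0.07387211300503027), ((564.4574584960938, 221.49940490722656), (38.573280334472656, 41.42362976074219), 76.888916015625))
(np.float64(0.0738985234161526), ((452.8481140136719, 216.1290740966797), (42.587528228759766, 38.262874603271484), 17.287460327148438))
(np.float64(0.07319980274880711), ((383.5057373046875, 227.4403076171875), (22.832792282104492, 14.557266235351562), 59.22000503540039))
[0.5203 0.2286 0.42
[... 1090 characters left out ...]
9082), 15.940211296081543))
(np.float64(0.07402148245099527), ((455.5159912109375, 332.384033203125), (37.88947677612305, 41.929134368896484), 71.16387939453125))
(np.float64(0.07392665535093201), ((564.5791625976562, 221.4969482421875), (37.47697830200195, 41.66860580444336), 76.90937805175781))
(np.float64(0.07386913659827576), ((452.86737060546875, 216.07736206054688), (42.61532211303711, 38.37980651855469), 17.98263931274414))
(np.float64(0.07327043695531943), ((383.397705078125, 227.04576110839844), (24.004596710205078, 14.131780624389648), 60.364112854003906))
psi -13.1 turn 0.001  then x 3.1 y 44.3  z(down) 209.4 | q6 0.51 tilt 0.0001 grip 0.070 [0.5203 0.2289 0.4214] [ 0.   1.5 -0.3]
```

```bash
python3 -m handwheel '[[1.5,22,20,0],[1.5,22.3,30,0],[0,0,35,0],[0,0,35,0],[0,0,35,0],[0,0,25,0],[0,0,20,0],[0,0,9.3,0],[0,0,0,0],[0,0,0,0]]' 64 60
python3 go.py .5645 .2217 -13.1 .212
python3 -m handwheel '[[0,0,0,0],[0,0,0,0],[0,0,0,0],[0,0,0,0],[0,0,0,0]]' 0 60
python3 -m handwheel '[[0,0,-20,0],[0,0,-35,0],[0,0,-40,0],[0,0,-40,0],[0,0,-40,0],[0,0,-15,0],[0,0,0,0.12],[0,0,0,0.12],[0,0,0,0]]'
python3 go.py .6244 -.0959 -26.85 .4
```

```text
t: 14.9
tcp_pos: [0.5642, 0.2223, 0.2126]
orientation: [2.459, 1.955, 0.001]
ft_force: [-0.3, -0.7, 1.2]
grip_width: 0.0639
grip_force: 0.0
psi -13.0 turn 0.001  then x -0.5 y 0.4  z(down) 0.6 | q6 0.48 tilt 0.0005 grip 0.064 [0.5642 0.2223 0.2126] [-0.3 -0.7  1.2]
t: 15.32
tcp_pos: [0.5646, 0.2224, 0.2141]
orientation: [2.458, 1.953, 0.006]
ft_force: [0.8, -0.3, 6.5]
grip_width: 0.0405
grip_force: 61.0
t: 16.07
tcp_pos: [0.5636, 0.2222, 0.403]
orientation: [2.679, 1.64, 0.002]
ft_force: [-0.1, -0.3, -1.7]
grip_width: 0.0404
grip_force: 60.8
psi -27.1 turn -0.004  then x -256.3 y 197.9  z(down) 3.0 | q6 0.72 tilt 0.0014 grip 0.040 [0.5636 0.2222 0.403 ] [-0.1 -0.3 -1.7]
```

```bash
python3 -m handwheel '[[-26,20,0,0],[-26,20,0,0],[-26,20,0,0],[-26,20,0,0],[-26,20,0,0],[-26,20,0,0],[-26,20,0,0],[-26,20,0,0],[-26,20,0,0],[-22,18,0,-0.004]]'
python3 -m handwheel '[[0,0,20,0],[0,0,30,0],[0,0,30,0],[0,0,20,0],[0,0,0,0],[0,0,0,0],[0,0,0,0],[0,0,0,0],[0,0,0,0],[0,0,0,0]]'
python3 go.py .6244 -.0959 -26.85 .242
```

```text
t: 16.9
tcp_pos: [0.625, -0.0977, 0.402]
orientation: [-2.67, -1.656, 0.001]
ft_force: [2.1, 0.3, 0.1]
grip_width: 0.0406
grip_force: 60.8
t: 17.73
tcp_pos: [0.6253, -0.0955, 0.3035]
orientation: [2.671, 1.651, 0.003]
ft_force: [0.5, -0.6, -0.4]
grip_width: 0.0406
grip_force: 60.8
psi -26.6 turn 0.005  then x -0.8 y -0.7  z(down) 61.5 | q6 0.19 tilt 0.0024 grip 0.041 [ 0.6253 -0.0955  0.3035] [ 0.5 -0.6 -0.4]
```

```bash
python3 -m handwheel '[[-0.8,-0.7,15,0.004],[0,0,15,0],[0,0,10,0],[0,0,5,0],[0,0,0,0],[0,0,0,0]]'
python3 -m handwheel '[[0,0,3,0],[0,0,3,0],[0,0,1.5,0],[0,0,0,0]]'
python3 go.py .6244 -.0959 -26.85 .2435
```

```text
t: 18.23
tcp_pos: [0.6244, -0.096, 0.2575]
orientation: [2.676, 1.646, 0.0]
ft_force: [0.1, -0.5, -0.3]
grip_width: 0.0409
grip_force: 60.7
t: 18.57
tcp_pos: [0.6243, -0.096, 0.25]
orientation: [2.675, 1.645, 0.001]
ft_force: [0.9, 0.5, 0.4]
grip_width: 0.0409
grip_force: 60.9
psi -26.8 turn 0.001  then x 0.1 y 0.0  z(down) 6.5 | q6 0.19 tilt 0.0010 grip 0.041 [ 0.6243 -0.096   0.25  ] [0.9 0.5 0.4]
```

```bash
for i in 1 2 3; do python3 -m handwheel '[[0,0,1.5,0],[0,0,1.5,0],[0,0,0,0]]' | egrep 'tcp|ft_f|width'; done
```

```text
tcp_pos: [0.6243, -0.096, 0.2473]
ft_force: [-0.2, 0.1, 3.4]
grip_width: 0.0409
tcp_pos: [0.6243, -0.096, 0.2443]
ft_force: [0.3, 0.3, 4.3]
grip_width: 0.0406
tcp_pos: [0.6243, -0.096, 0.2439]
ft_force: [-4.4, 0.9, 20.9]
grip_width: 0.0403
```

```bash
python3 -m handwheel '[[0,0,0.8,0],[0,0,0,0]]' | egrep 'tcp|ft_f|width'
python3 -m handwheel '[[0,0,-3,0],[0,0,0,0],[0,0,0,0],[0,0,-20,0],[0,0,-40,0],[0,0,-40,0],[0,0,-40,0],[0,0,-10,0]]' 64
python3 go.py .5228 .2500 16 .41
python3 - <<'E'
from mods import *
d=grab('wrist'); P=cloud(d); save(d,'w6.png')
c=P.reshape(-1,3); q=c[(np.hypot(c[:,0]-.6244,c[:,1]+.0959)<.02)&(c[:,2]>.06)]; print(len(q),np.percentile(q[:,2],[20,50,80,99]))
E
```

```text
tcp_pos: [0.6243, -0.096, 0.2439]
ft_force: [-7.7, 1.2, 26.1]
grip_width: 0.0406
t: 20.15
tcp_pos: [0.6249, -0.0961, 0.3995]
orientation: [2.669, 1.642, 0.011]
ft_force: [1.1, 0.2, 0.0]
grip_width: 0.0638
grip_force: 0.0
psi -26.8 turn -0.747  then x 360.8 y -2.7  z(down) -10.5 | q6 0.19 tilt 0.0104 grip 0.064 [ 0.6249 -0.0961  0.3995] [1.1 0.2 0. ]
8561 [0.3    0.3088 0.3162 0.3213]
```

```bash
python3 - <<'E'
from mods import *
c=cloud(grab('wrist')).reshape(-1,3); q=c[(np.hypot(c[:,0]-.6244,c[:,1]+.0959)<.025)&(c[:,2]>.06)&(c[:,2]<.15)]; print(len(q),np.percentile(q[:,2],[20,50,80,99]) if len(q) else '')
E
python3 -m handwheel '[[0,0,0,-0.12],[0,0,0,-0.12],[0,0,0,-0.12],[0,0,0,-0.12],[0,0,0,-0.12],[0,0,0,-0.12],[0,0,0,-0.015]]'
python3 go.py .5645 .3160 15.4 .212
```

```text
1840 [0.1024 0.1038 0.1049 0.1166]
t: 20.83
tcp_pos: [0.624, -0.096, 0.3901]
orientation: [-1.898, -2.499, 0.002]
ft_force: [0.2, -0.0, 0.6]
grip_width: 0.0641
grip_force: 0.0
psi 15.6 turn 0.003  then x 413.0 y 52.0  z(down) 178.1 | q6 -0.55 tilt 0.0042 grip 0.064 [ 0.624  -0.096   0.3901] [ 0.2 -0.   0.6]
```

Module 1 is seated: its body top reads 0.104.

```bash
python3 -m handwheel '[[38,5,0,0],[38,5,0,0],[38,5,0,0],[38,5,0,0],[38,5,0,0],[38,5,0,0],[38,5,0,0],[38,5,0,0],[38,5,0,0],[38,4,0,0.003]]'
python3 -m handwheel '[[33,3,30,0],[0,0,35,0],[0,0,30,0],[0,0,15,0],[0,0,0,0],[0,0,0,0],[0,0,0,0],[0,0,0,0],[0,0,0,0]]'
python3 go.py .5645 .3160 15.4 .212
```

```text
t: 21.67
tcp_pos: [0.5706, 0.2853, 0.391]
orientation: [-1.913, -2.49, 0.003]
ft_force: [0.4, -0.5, -0.6]
grip_width: 0.0638
grip_force: 0.0
t: 22.42
tcp_pos: [0.5662, 0.3139, 0.2865]
orientation: [1.91, 2.493, 0.004]
ft_force: [0.3, -0.1, -0.2]
grip_width: 0.0641
grip_force: 0.0
psi 15.1 turn -0.006  then x 2.5 y -1.1  z(down) 74.5 | q6 0.12 tilt 0.0029 grip 0.064 [0.5662 0.3139 0.2865] [ 0.3 -0.1 -0.2]
```

```bash
python3 -m handwheel '[[2,-1,20,-0.006],[0,0,30,0],[0,0,15,0],[0,0,9,0],[0,0,0,0],[0,0,0,0]]'
python3 go.py .5645 .3160 15.4 .212
python3 -m handwheel '[[0,0,0,0],[0,0,0,0],[0,0,0,0],[0,0,0,0],[0,0,0,0]]' 0 60
python3 -m handwheel '[[0,0,-20,0],[0,0,-35,0],[0,0,-40,0],[0,0,-40,0],[0,0,-40,0],[0,0,-10,-0.12],[0,0,0,-0.12],[0,0,0,-0.12],[0,0,0,-0.12],[0,0,0,-0.12]]'
python3 -m handwheel '[[0,0,0,-0.12],[0,0,0,-0.11],[0,0,0,0]]'
python3 go.py .5839 .0277 63.15 .3
```

```text
t: 22.92
tcp_pos: [0.5648, 0.3157, 0.2117]
orientation: [1.902, 2.499, 0.002]
ft_force: [-0.1, 0.1, 0.7]
grip_width: 0.0644
grip_force: 0.0
psi 15.5 turn 0.001  then x 0.4 y -0.2  z(down) -0.3 | q6 0.12 tilt 0.0013 grip 0.064 [0.5648 0.3157 0.2117] [-0.1  0.1  0.7]
t: 23.33
tcp_pos: [0.5649, 0.3158, 0.2128]
orientation: [1.901, 2.499, 0.005]
ft_force: [-1.4, 0.8, 6.2]
grip_width: 0.0411
grip_force: 61.5
t: 24.17
tcp_pos: [0.5642, 0.3155, 0.3962]
orientation: [1.07, 2.954, 0.0]
ft_force: [0.0, -0.6, -1.6]
grip_width: 0.0407
grip_force: 60.7
t: 24.42
tcp_pos: [0.5642, 0.3155, 0.3961]
orientation: [0.727, 3.056, 0.0]
ft_force: [0.3, 1.6, -0.9]
grip_width: 0.0408
grip_force: 60.7
psi 63.2 turn 0.002  then x -147.6 y -247.9  z(down) 96.1 | q6 -0.71 tilt 0.0002 grip 0.041 [0.5642 0.3155 0.3961] [ 0.3  1.6 -0.9]
```

```bash
python3 -m handwheel '[[-18,-31,0,0],[-18,-31,0,0],[-18,-31,0,0],[-18,-31,0,0],[-18,-31,0,0],[-18,-31,0,0],[-18,-31,0,0],[-18,-31,0,0],[-3.6,0,30,0],[0,0,30,0]]'
python3 -m handwheel '[[0,0,30,0],[0,0,0,0],[0,0,0,0],[0,0,0,0],[0,0,0,0],[0,0,0,0],[0,0,0,0]]'
python3 go.py .5839 .0277 63.15 .257
```

```text
t: 25.25
tcp_pos: [0.5842, 0.0249, 0.3373]
orientation: [0.743, 3.046, 0.001]
ft_force: [-0.1, -0.4, -1.2]
grip_width: 0.0406
grip_force: 61.1
t: 25.83
tcp_pos: [0.5837, 0.0278, 0.3074]
orientation: [0.732, 3.052, 0.001]
ft_force: [-0.2, 0.2, -0.9]
grip_width: 0.0409
grip_force: 61.0
psi 63.0 turn -0.002  then x -0.3 y 0.0  z(down) 50.4 | q6 -1.18 tilt 0.0028 grip 0.041 [0.5837 0.0278 0.3074] [-0.2  0.2 -0.9]
```

```bash
python3 -m handwheel '[[0,0,20,0],[0,0,15,0],[0,0,10,0],[0,0,5,0],[0,0,2,0],[0,0,2,0],[0,0,1.5,0],[0,0,0,0]]'
for i in 1 2 3; do python3 -m handwheel '[[0,0,1.5,0],[0,0,1.5,0],[0,0,0,0]]' | egrep 'tcp|ft_f|width'; done
```

```text
t: 26.5
tcp_pos: [0.5836, 0.0276, 0.2507]
orientation: [0.733, 3.054, 0.0]
ft_force: [0.2, -0.0, -0.2]
grip_width: 0.0409
grip_force: 61.0
tcp_pos: [0.5836, 0.0276, 0.2483]
ft_force: [-1.6, 0.8, 3.8]
grip_width: 0.0407
tcp_pos: [0.5836, 0.0277, 0.2453]
ft_force: [-1.0, -0.0, 4.6]
grip_width: 0.0407
tcp_pos: [0.5837, 0.0277, 0.2427]
ft_force: [-1.8, 1.1, 8.9]
grip_width: 0.0412
```

```bash
python3 -m handwheel '[[0,0,1.2,0],[0,0,0.8,0],[0,0,0,0]]' | egrep 'tcp|ft_f|width'
python3 -m handwheel '[[0,0,0,0],[0,0,0,0],[0,0,0,0],[0,0,-20,0],[0,0,-40,0],[0,0,-40,0],[0,0,-40,0],[0,0,-10,0.12],[0,0,0,0.12],[0,0,0,0.12]]' 64
python3 -m handwheel '[[0,0,0,0.12],[0,0,0,0.12],[0,0,0,0.12],[0,0,0,0.075]]' 64
python3 go.py .4529 .2161 17.9 .3
```

```text
tcp_pos: [0.5836, 0.0277, 0.2427]
ft_force: [-6.6, 1.4, 22.1]
grip_width: 0.041
t: 28.33
tcp_pos: [0.5835, 0.0276, 0.3908]
orientation: [1.275, 2.868, 0.001]
ft_force: [-0.3, -0.2, -0.6]
grip_width: 0.0638
grip_force: 0.0
t: 28.67
tcp_pos: [0.5834, 0.0275, 0.3891]
orientation: [-1.866, -2.527, 0.0]
ft_force: [1.2, 0.2, 0.5]
grip_width: 0.0638
grip_force: 0.0
psi 17.1 turn -0.014  then x 219.6 y -66.2  z(down) 89.1 | q6 -0.38 tilt 0.0002 grip 0.064 [0.5834 0.0275 0.3891] [1.2 0.2 0.5]
```

```bash
python3 -m handwheel '[[37,-11,0,-0.014],[37,-11,0,0],[37,-11,0,0],[37,-11,0,0],[37,-11,20,0],[34.6,-11.2,30,0],[0,0,35,0],[0,0,10,0],[0,0,0,0],[0,0,0,0]]'
python3 -m handwheel '[[0,0,0,0],[0,0,0,0],[0,0,0,0],[0,0,0,0]]' | grep tcp
python3 go.py .4529 .2161 17.9 .212
```

```text
t: 29.5
tcp_pos: [0.4564, 0.2105, 0.2991]
orientation: [1.841, 2.545, -0.0]
ft_force: [0.7, -0.2, 0.4]
grip_width: 0.0637
grip_force: 0.0
tcp_pos: [0.456, 0.2106, 0.2996]
psi 18.2 turn 0.006  then x 6.2 y -1.3  z(down) 87.6 | q6 -0.04 tilt 0.0019 grip 0.064 [0.456  0.2106 0.2996] [-1.   0.3  0.2]
```

```bash
python3 -m handwheel '[[6,-1.2,20,0.006],[0,0,30,0],[0,0,20,0],[0,0,12,0],[0,0,5,0],[0,0,0,0],[0,0,0,0]]'
python3 go.py .4529 .2161 17.9 .212
python3 -m handwheel '[[0,0,0,0],[0,0,0,0],[0,0,0,0],[0,0,0,0],[0,0,0,0]]' 0 60
python3 -m handwheel '[[0,0,-20,0],[0,0,-35,0],[0,0,-40,0],[0,0,-40,0],[0,0,-40,0],[0,0,-10,-0.12],[0,0,0,-0.12],[0,0,0,-0.12],[0,0,0,-0.12],[0,0,0,-0.12]]'
python3 -m handwheel '[[0,0,0,-0.12],[0,0,0,-0.07],[0,0,0,0]]'
python3 go.py .5008 -.1365 63.15 .3
```

```text
t: 30.42
tcp_pos: [0.4529, 0.2163, 0.2123]
orientation: [1.848, 2.54, 0.001]
ft_force: [-0.6, -0.4, 1.0]
grip_width: 0.0643
grip_force: 0.0
psi 17.9 turn 0.000  then x -0.2 y -0.1  z(down) 0.3 | q6 -0.02 tilt 0.0010 grip 0.064 [0.4529 0.2163 0.2123] [-0.6 -0.4  1. ]
t: 30.83
tcp_pos: [0.4529, 0.2164, 0.2129]
orientation: [1.847, 2.539, 0.003]
ft_force: [-0.2, -0.6, 6.0]
grip_width: 0.0411
grip_force: 60.9
t: 31.67
tcp_pos: [0.4522, 0.2162, 0.3972]
orientation: [1.006, 2.976, 0.001]
ft_force: [0.1, -0.3, -0.6]
grip_width: 0.0406
grip_force: 60.8
t: 31.92
tcp_pos: [0.4523, 0.2162, 0.397]
orientation: [0.724, 3.057, 0.0]
ft_force: [-0.6, 0.6, -1.0]
grip_width: 0.0407
grip_force: 60.8
psi 63.3 turn 0.003  then x -202.6 y -292.8  z(down) 97.0 | q6 -0.81 tilt 0.0005 grip 0.041 [0.4523 0.2162 0.397 ] [-0.6  0.6 -1. ]
```

```bash
python3 -m handwheel '[[-20,-29,0,0],[-20,-29,0,0],[-20,-29,0,0],[-20,-29,0,0],[-20,-29,0,0],[-20,-29,0,0],[-20,-29,0,0],[-20,-29,0,0],[-20,-29,0,0],[-20,-29,0,0]]'
python3 -m handwheel '[[-2,-2,30,0.003],[0,0,30,0],[0,0,30,0],[0,0,0,0],[0,0,0,0],[0,0,0,0],[0,0,0,0],[0,0,0,0],[0,0,0,0],[0,0,0,0]]'
python3 go.py .5008 -.1365 63.15 .257
```

```text
t: 32.75
tcp_pos: [0.5, -0.1345, 0.397]
orientation: [0.732, 3.054, -0.0]
ft_force: [0.4, 0.7, -1.2]
grip_width: 0.0408
grip_force: 61.0
t: 33.58
tcp_pos: [0.5013, -0.1354, 0.3076]
orientation: [0.732, 3.053, -0.0]
ft_force: [-1.0, -0.0, -1.3]
grip_width: 0.0407
grip_force: 61.0
psi 63.0 turn -0.002  then x -0.1 y -1.2  z(down) 50.6 | q6 -1.51 tilt 0.0017 grip 0.041 [ 0.5013 -0.1354  0.3076] [-1.  -0.  -1.3]
```

```bash
python3 -m handwheel '[[0,-1,20,0],[0,0,15,0],[0,0,10,0],[0,0,5,0],[0,0,2,0],[0,0,2,0],[0,0,1.5,0],[0,0,0,0]]'
for i in 1 2 3; do python3 -m handwheel '[[0,0,1.5,0],[0,0,1.5,0],[0,0,0,0]]' | egrep 'tcp|ft_f|width'; done; python3 -m handwheel '[[0,0,1,0],[0,0,0,0]]' | egrep 'tcp|ft_f|width'
```

```text
t: 34.25
tcp_pos: [0.5009, -0.1366, 0.2516]
orientation: [0.732, 3.054, -0.001]
ft_force: [-1.4, -2.4, -2.0]
grip_width: 0.0415
grip_force: 61.1
tcp_pos: [0.5009, -0.1368, 0.2491]
ft_force: [-3.2, -3.6, 5.0]
grip_width: 0.0406
tcp_pos: [0.5008, -0.1371, 0.2465]
ft_force: [-5.3, -5.9, 8.7]
grip_width: 0.0407
tcp_pos: [0.5007, -0.1372, 0.2431]
ft_force: [-4.7, -7.0, 5.6]
grip_width: 0.0409
tcp_pos: [0.5007, -0.1373, 0.243]
ft_force: [-7.7, -6.9, 12.8]
grip_width: 0.0409
```

```bash
python3 -m handwheel '[[0,0,1,0],[0,0,0,0]]' | egrep 'tcp|ft_f|width'
python3 -m handwheel '[[0,0,0,0],[0,0,0,0],[0,0,0,0],[0,0,-20,0],[0,0,-40,0],[0,0,-40,0],[0,0,-40,0],[0,0,-10,0.12],[0,0,0,0.12],[0,0,0,0.12]]' 64
python3 -m handwheel '[[0,0,0,0.12],[0,0,0,0.12],[0,0,0,0.12],[0,0,0,0.12],[0,0,0,0.12],[0,0,0,0.12],[0,0,0,0.12],[0,0,0,0.12],[0,0,0,0.11]]' 64
python3 go.py .4553 .3325 -18.8 .3
```

```text
tcp_pos: [0.5007, -0.1372, 0.2429]
ft_force: [-10.0, -5.9, 20.8]
grip_width: 0.0407
t: 36.17
tcp_pos: [0.5007, -0.1361, 0.3919]
orientation: [1.274, 2.867, 0.001]
ft_force: [-0.2, 0.1, -0.1]
grip_width: 0.064
grip_force: 0.0
t: 36.92
tcp_pos: [0.5007, -0.1361, 0.3903]
orientation: [2.561, 1.819, 0.001]
ft_force: [-0.4, 0.3, -0.3]
grip_width: 0.064
grip_force: 0.0
psi -19.2 turn -0.008  then x 429.0 y -194.0  z(down) 90.3 | q6 -0.08 tilt 0.0007 grip 0.064 [ 0.5007 -0.1361  0.3903] [-0.4  0.3 -0.3]
```

```bash
python3 -m handwheel '[[33,-15,0,-0.008],[33,-15,0,0],[33,-15,0,0],[33,-15,0,0],[33,-15,0,0],[33,-15,0,0],[33,-15,0,0],[33,-15,0,0],[33,-15,0,0],[33,-15,0,0]]'
python3 -m handwheel '[[33,-15,0,0],[33,-15,0,0],[33,-14,0,0],[0,0,30,0],[0,0,35,0],[0,0,20,0],[0,0,0,0],[0,0,0,0],[0,0,0,0],[0,0,0,0]]'
python3 go.py .4553 .3325 -18.8 .212
```

```text
t: 37.75
tcp_pos: [0.4624, 0.2261, 0.3905]
orientation: [-2.549, -1.837, -0.001]
ft_force: [0.6, -0.6, 0.4]
grip_width: 0.0642
grip_force: 0.0
t: 38.58
tcp_pos: [0.4533, 0.3322, 0.3072]
orientation: [2.549, 1.836, 0.006]
ft_force: [0.3, -0.5, 1.0]
grip_width: 0.0639
grip_force: 0.0
psi -18.5 turn 0.006  then x 0.9 y 1.8  z(down) 95.2 | q6 0.82 tilt 0.0039 grip 0.064 [0.4533 0.3322 0.3072] [ 0.3 -0.5  1. ]
```

```bash
python3 -m handwheel '[[0.9,1.8,20,0.005],[0,0,30,0],[0,0,25,0],[0,0,14,0],[0,0,6,0],[0,0,0,0],[0,0,0,0]]'
python3 go.py .4553 .3325 -18.8 .212
python3 -m handwheel '[[0,0,0,0],[0,0,0,0],[0,0,0,0],[0,0,0,0],[0,0,0,0]]' 0 60
python3 -m handwheel '[[0,0,-20,0],[0,0,-35,0],[0,0,-40,0],[0,0,-40,0],[0,0,-40,0],[0,0,-10,0.12],[0,0,0,0.02],[0,0,0,0]]'
python3 go.py .4602 -.0129 -26.85 .3
```

```text
t: 39.17
tcp_pos: [0.4553, 0.3326, 0.2115]
orientation: [2.553, 1.83, 0.004]
ft_force: [-0.1, 0.4, -0.1]
grip_width: 0.0636
grip_force: 0.0
psi -18.7 turn 0.001  then x -0.1 y -0.0  z(down) -0.5 | q6 0.82 tilt 0.0024 grip 0.064 [0.4553 0.3326 0.2115] [-0.1  0.4 -0.1]
t: 39.58
tcp_pos: [0.4553, 0.3326, 0.2119]
orientation: [2.553, 1.83, 0.006]
ft_force: [-0.3, -0.6, 7.3]
grip_width: 0.0406
grip_force: 61.1
t: 40.25
tcp_pos: [0.4544, 0.3322, 0.3953]
orientation: [2.674, 1.649, 0.001]
ft_force: [-0.6, -0.3, -1.6]
grip_width: 0.0405
grip_force: 60.8
psi -26.7 turn 0.003  then x -305.2 y 161.1  z(down) 95.3 | q6 0.96 tilt 0.0008 grip 0.041 [0.4544 0.3322 0.3953] [-0.6 -0.3 -1.6]
```

```bash
python3 -m handwheel '[[-30.5,16.1,0,0.003],[-30.5,16.1,0,0],[-30.5,16.1,0,0],[-30.5,16.1,0,0],[-30.5,16.1,0,0],[-30.5,16.1,0,0],[-30.5,16.1,0,0],[-30.5,16.1,0,0],[-30.5,16.1,0,0],[-30.5,16.1,0,0]]'
python3 -m handwheel '[[0,0,30,0],[0,0,30,0],[0,0,28,0],[0,0,0,0],[0,0,0,0],[0,0,0,0],[0,0,0,0],[0,0,0,0],[0,0,0,0],[0,0,0,0]]'
python3 go.py .4602 -.0129 -26.85 .257
```

```text
t: 41.08
tcp_pos: [0.4594, -0.014, 0.393]
orientation: [-2.672, -1.646, 0.005]
ft_force: [1.2, -0.2, -0.8]
grip_width: 0.0407
grip_force: 60.8
t: 41.92
tcp_pos: [0.4603, -0.0124, 0.3079]
orientation: [2.676, 1.643, 0.002]
ft_force: [-0.8, 0.6, -1.2]
grip_width: 0.0412
grip_force: 60.9
psi -26.9 turn -0.001  then x -0.5 y 0.1  z(down) 50.9 | q6 0.28 tilt 0.0017 grip 0.041 [ 0.4603 -0.0124  0.3079] [-0.8  0.6 -1.2]
```

```bash
python3 -m handwheel '[[-0.5,0,20,0],[0,0,15,0],[0,0,10,0],[0,0,5,0],[0,0,2,0],[0,0,2,0],[0,0,1.5,0],[0,0,0,0]]' | egrep 'tcp|ft_f|width'
for i in 1 2 3; do python3 -m handwheel '[[0,0,1.5,0],[0,0,1.5,0],[0,0,0,0]]' | egrep 'tcp|ft_f|width'; done; python3 -m handwheel '[[0,0,1,0],[0,0,0,0]]' | egrep 'tcp|ft_f|width'
```

```text
tcp_pos: [0.46, -0.0129, 0.2519]
ft_force: [-1.0, -1.3, -0.3]
grip_width: 0.0405
tcp_pos: [0.4601, -0.013, 0.2488]
ft_force: [0.3, 0.2, -0.9]
grip_width: 0.0407
tcp_pos: [0.4601, -0.013, 0.246]
ft_force: [0.1, -0.7, 3.3]
grip_width: 0.0406
tcp_pos: [0.4601, -0.013, 0.2429]
ft_force: [-0.2, 0.7, 2.8]
grip_width: 0.0409
tcp_pos: [0.4601, -0.013, 0.2419]
ft_force: [-0.9, -0.4, 4.4]
grip_width: 0.0406
```

```bash
for i in 1 2; do python3 -m handwheel '[[0,0,1.2,0],[0,0,0,0]]' | egrep 'tcp|ft_f|width'; done
python3 -m handwheel '[[0,0,0,0],[0,0,0,0],[0,0,0,0],[0,0,-20,0],[0,0,-40,0],[0,0,-40,0],[0,0,-40,0],[0,0,-30,0]]' 64
python3 go.py .565 -.131 18.15 .42
```

```text
tcp_pos: [0.4601, -0.013, 0.2418]
ft_force: [-4.0, 0.9, 17.8]
grip_width: 0.0409
tcp_pos: [0.4601, -0.013, 0.2417]
ft_force: [-7.1, 0.8, 29.8]
grip_width: 0.0405
t: 44.5
tcp_pos: [0.46, -0.0129, 0.4121]
orientation: [2.676, 1.642, 0.003]
ft_force: [1.2, 0.4, -0.2]
grip_width: 0.064
grip_force: 0.0
psi -26.9 turn -0.787  then x -144.9 y 63.0  z(down) -7.9 | q6 0.28 tilt 0.0024 grip 0.064 [ 0.46   -0.0129  0.4121] [ 1.2  0.4 -0.2]
```

```bash
python3 -m handwheel '[[0,0,0,-0.12],[0,0,0,-0.12],[0,0,0,-0.12],[0,0,0,-0.12],[0,0,0,-0.12],[0,0,0,-0.12],[0,0,0,-0.067],[-36,16,0,0],[-36,16,0,0],[-36,16,0,0]]'
python3 -m handwheel '[[-37,15,0,0],[0,0,0,0],[0,0,0,0],[0,0,0,0],[0,0,0,0],[0,0,0,0],[0,0,0,0]]' 35
python3 - <<'E'
from mods import *
d=grab('wrist'); save(d,'w7.png'); P=cloud(d)
print(blob(d,'red',.13,.19)); print(toolT())
for n,(x,y) in zip('abcd',((.5839,.0277),(.4602,-.0129),(.5008,-.1365),(.6244,-.0959))):
    m=((abs(P[...,2]-.104)<.005)&(np.hypot(P[...,0]-x,P[...,1]-y)<.04))
    v,u=np.nonzero(m); q=np.array([onplane(d,a,b,.104)[:2]*1000 for a,b in zip(u,v)],np.float32)
    print(n,len(q),np.median(P[m][:,2]),cv2.minAreaRect(q),x,y)
for n in('wrist','scene','side'):
    d=grab(n)
    try: print(n,blob(d,'blue',.02,.045))
    except Exception as e: print(n,e)
E
```

```text
t: 45.33
tcp_pos: [0.5401, -0.1014, 0.409]
orientation: [-1.841, -2.545, 0.0]
ft_force: [0.9, 0.3, 0.9]
grip_width: 0.0645
grip_force: 0.0
t: 45.92
tcp_pos: [0.5646, -0.1302, 0.4097]
orientation: [1.841, 2.545, 0.0]
ft_force: [-0.5, -0.1, -0.4]
grip_width: 0.0346
grip_force: 0.0
(1562, np.float64(0.17277681473536827), ((542.643798828125, -54.57816696166992), (50.703128814697266, 16.0448055267334), 26.481746673583984))
[[-0.3126  0.9499  0.0007  0.5647]
 [ 0.9499  0.3126 -0.0002 -0.1303]
 [-0.0004  0.0006 -1.      0.4098]
 [ 0.      0.      0.      1.    ]]
a 2182 0.10391683067338184 ((584.1181640625, 27.864788055419922), (42.43914794921875, 37.74103927612305), 62.740013122558594) 0.5839 0.0277
b 2177 0.10394637478603042 ((459.5670166015625, -12.983766555786133), (37.69474792480469, 42.51887512207031), 62.86220169067383) 0.4602 -0.0129
c 1426 0.1038456972253001 ((502.5574645996094, -137.15170288085938), (41.913848876953125, 37.892417907714844), 61.54922866821289) 0.5008 -0.1365
d 1436 0.10379154181522257 ((622.3680419921875, -97.00741577148438), (37.71218490600586, 42.318359375), 63.70122528076172) 0.6244 -0.0959
wrist index -1 is out of bounds for axis 0 with size 0
scene (22, np.float64(0.042722931196128605), ((822.586181640625, -492.7134704589844), (43.93806457519531, 615.8809204101562), 66.88165283203125))
side (9, np.float64(0.04276906076140539), ((815.853271484375, -475.34991455078125), (27.756790161132812, 616.3550415039062), 71.04383850097656))
```

View pics/w7.png

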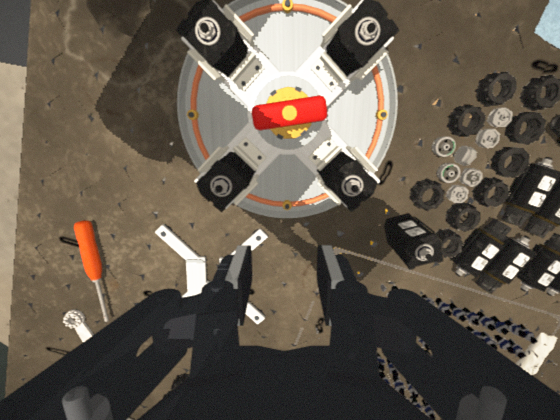

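All four modules are seated, with tops at 0.104 and within about 2 mm. The cross now appears at (205,275) rather than (240,290), so it was probably nudged. I'll look at it directly.

```bash
python3 -m handwheel '[[-35,-11,0,0],[-35,-11,0,0],[-35,-11,0,0],[-35,-11,0,0],[-35,-11,0,0],[-35,-11,0,0],[-35,-11,0,0],[-32,-9,0,0],[0,0,0,0],[0,0,0,0]]' 35
python3 -m handwheel '[[0,0,0,0],[0,0,0,0],[0,0,0,0],[0,0,0,0]]' 35
python3 - <<'E'
from mods import *
d=grab('wrist'); save(d,'w8.png')
print(blob(d,'blue',.015,.06)); print(toolT())
E
```

```text
t: 46.95
tcp_pos: [0.569, -0.4231, 0.408]
orientation: [-1.846, -2.541, -0.0]
ft_force: [-0.1, 0.7, -0.0]
grip_width: 0.0348
grip_force: 0.0
t: 47.28
tcp_pos: [0.5701, -0.4199, 0.4099]
orientation: [1.841, 2.545, 0.0]
ft_force: [0.0, -1.0, 0.6]
grip_width: 0.035
grip_force: 0.0
(390, np.float64(0.034839003163853854), ((827.294921875, -396.30859375), (207.2840576171875, 592.3416137695312), 68.77450561523438))
[[-0.313   0.9497  0.0005  0.57  ]
 [ 0.9497  0.313  -0.0004 -0.42  ]
 [-0.0005  0.0004 -1.      0.4099]
 [ 0.      0.      0.      1.    ]]
```

View pics/w8.png

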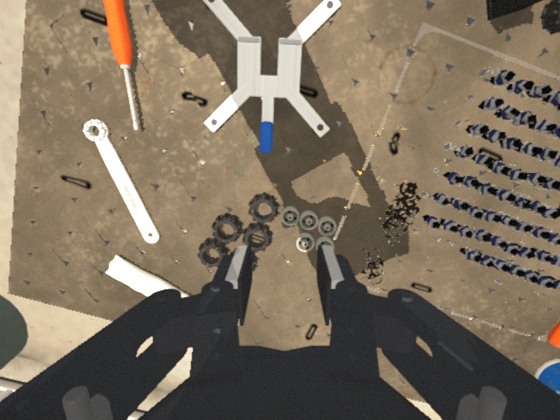

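The handle is at (266,137), with the cross upright and flat.

```bash
python3 - <<'E'
from mods import *
d=grab('wrist')
P=cloud(d); hsv=cv2.cvtColor(d['frame'],cv2.COLOR_RGB2HSV); H,S,V=[hsv[...,i].astype(int) for i in range(3)]
m=(abs(H-108)<12)&(S>150)&(V>60)&(P[...,0]<.65)&(P[...,1]<-.25)&(P[...,2]>.024)
k,l,st,c=cv2.connectedComponentsWithStats(m.astype(np.uint8)); i=1+st[1:,4].argmax(); print(st[i])
v,u=np.nonzero((l==i)&(P[...,2]>.03)); q=np.array([onplane(d,a,b,.034)[:2]*1000 for a,b in zip(u,v)],np.float32); print(cv2.minAreaRect(q),P[l==i][:,2].max())
# bright cross silhouette -> arm tip holes via gray mask bounding rect
g=(S<60)&(V>110)&(P[...,2]<.02)&(abs(P[...,0]-.55)<.15)&(P[...,1]>-.42)&(P[...,1]<-.17)
k,l,st,c=cv2.connectedComponentsWithStats(g.astype(np.uint8)); i=1+st[1:,4].argmax(); print(st[i])
v,u=np.nonzero(l==i); q=np.array([onplane(d,a,b,.008)[:2]*1000 for a,b in zip(u,v)],np.float32); print(cv2.minAreaRect(q))
E
python3 go.py .5411 -.3574 14 .3
```

```text
[260 122  13  31 343]
((532.65576171875, -376.1239929199219), (13.262320518493652, 34.21991729736328), 14.2471284866333) 0.3789107985849216
[ 203    0  139  138 6685]
((512.249267578125, -303.9796142578125), (154.66481018066406, 146.87950134277344), 15.603720664978027)
psi 18.2 turn 0.074  then x 68.0 y -12.8  z(down) 109.8 | q6 -1.06 tilt 0.0007 grip 0.035 [ 0.57   -0.4202  0.4098] [-0.1 -0.5 -0.5]
```

```bash
python3 go.py .5327 -.3761 15.2 .1795; python3 -m handwheel '[[0,0,0,0.052],[25,-11,30,0],[28.2,-12,35,0],[0,0,35,0],[0,0,35,0],[0,0,35,0],[0,0,25,0],[0,0,0,0],[0,0,0,0],[0,0,0,0]]' 40 110
python3 go.py .5327 -.3761 15.2 .1795
```

```text
psi 18.2 turn 0.053  then x 52.4 y -24.4  z(down) 230.3 | q6 -1.06 tilt 0.0007 grip 0.035 [ 0.57   -0.4202  0.4098] [-0.1 -0.5 -0.5]
t: 48.22
tcp_pos: [0.5362, -0.3787, 0.22]
orientation: [1.906, 2.493, -0.0]
ft_force: [0.3, -0.5, 0.9]
grip_width: 0.0402
grip_force: 0.0
psi 15.2 turn 0.000  then x 3.4 y -2.7  z(down) 40.5 | q6 -1.00 tilt 0.0033 grip 0.040 [ 0.5362 -0.3787  0.22  ] [ 0.3 -0.5  0.9]
```

```bash
python3 -m handwheel '[[3.2,-2.6,0,0],[0,0,0,0],[0,0,15,0],[0,0,15,0],[0,0,8,0],[0,0,2.3,0],[0,0,0,0],[0,0,0,0]]' 
python3 go.py .5327 -.3761 15.2 .1795
python3 -m handwheel '[[0,0,0,0],[0,0,0,0],[0,0,0,0],[0,0,0,0],[0,0,0,0],[0,0,0,0]]' 0 110
python3 -m handwheel '[[0,0,-20,0],[0,0,-30,0],[0,0,-30,0],[0,0,-30,0],[0,0,-10.5,0],[0,0,0,0],[0,0,0,0],[0,0,0,0],[0,0,0,0]]'
python3 - <<'E'
from mods import *
d=grab('wrist'); save(d,'w9.png'); P=cloud(d); T=toolT(); print(T)
hsv=cv2.cvtColor(d['frame'],cv2.COLOR_RGB2HSV); S,V=hsv[...,1],hsv[...,2]
q=P-T[:3,3]; tx=q@T[:3,0]; ty=q@T[:3,1]
g=(S<60)&(V>90)&(P[...,2]>.1)&(P[...,2]<.145)&(tx>0)&(tx<.16)&(abs(ty)<.1)
for r in np.arange(.03,.15,.01):
    m=g&(abs(tx-r)<.004); 
    if m.sum()>20: print(round(r,3),m.sum(),ty[m].min().round(4),ty[m].max().round(4),np.median(P[m][:,2]).round(4))
E
```

```text
t: 48.88
tcp_pos: [0.5325, -0.3761, 0.1785]
orientation: [1.908, 2.494, -0.0]
ft_force: [0.2, -0.0, 0.3]
grip_width: 0.0399
grip_force: 0.0
psi 15.2 turn -0.000  then x -0.0 y 0.2  z(down) -1.0 | q6 -1.00 tilt 0.0014 grip 0.040 [ 0.5325 -0.3761  0.1785] [ 0.2 -0.   0.3]
t: 49.38
tcp_pos: [0.5325, -0.3761, 0.1787]
orientation: [1.907, 2.494, -0.0]
ft_force: [-0.6, 0.4, 6.4]
grip_width: 0.0121
grip_force: 107.6
t: 50.13
tcp_pos: [0.5318, -0.3756, 0.2955]
orientation: [-1.906, -2.492, -0.001]
ft_force: [-0.1, 0.5, -1.4]
grip_width: 0.0123
grip_force: 107.5
[[-0.2619  0.9651 -0.0028  0.5319]
 [ 0.9651  0.2619  0.0026 -0.3757]
 [ 0.0032 -0.002  -1.      0.2958]
 [ 0.      0.      0.      1.    ]]
0.03 1750 -0.0645 0.0627 0.1247
0.04 1819 -0.0545 0.0525 0.1247
0.05 2647 -0.0446 0.0426 0.1247
0.06 2630 -0.0379 0.0358 0.1248
0.07 2446 -0.038 0.0364 0.1248
0.08 2238 -0.038 0.036 0.1248
0.09 2335 -0.0381 0.0359 0.1249
0.1 2642 -0.038 0.0359 0.1251
0.11 2348 -0.0468 0.0448 0.1251
0.12 1936 -0.0562 0.0547 0.125
```

View pics/w9.png

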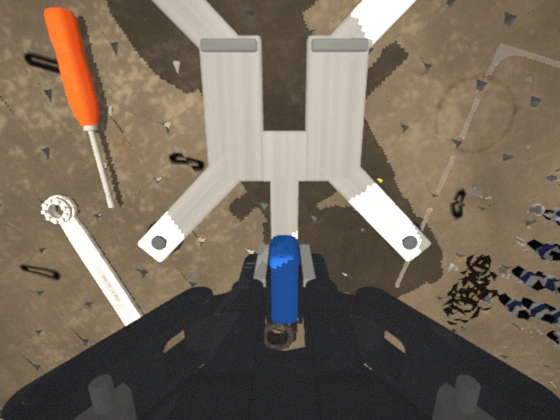

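The cross is held level and square to the tool, with its eye 79 mm ahead of the TCP and about 1 mm to the −y side.

```bash
python3 go.py .6147 -.2718 18.15 .2995; python3 -m handwheel '[[0,0,-3.7,-0.051],[12,18,0,0],[12,18,0,0],[12,18,0,0],[12,18,0,0],[12,18,0,0],[0,0,0,0],[0,0,0,0],[0,0,0,0],[0,0,0,0]]'
python3 -m handwheel '[[0,0,0,0],[0,0,0,0],[0,0,0,0]]'
python3 go.py .6147 -.2718 18.15 .2995
python3 - <<'E'
from mods import *
d=grab('wrist'); P=cloud(d)
for b in (('red',.13,.19),):
    try: print(blob(d,*b))
    except Exception as e: print(e)
print(toolT())
E
```

```text
psi 15.2 turn -0.052  then x 72.9 y 111.0  z(down) -3.7 | q6 -1.00 tilt 0.0038 grip 0.012 [ 0.5319 -0.3757  0.2958] [ 0.1 -1.3 -1.3]
t: 51.02
tcp_pos: [0.5986, -0.2916, 0.3012]
orientation: [-1.845, -2.542, 0.001]
ft_force: [0.0, -0.2, -1.8]
grip_width: 0.0123
grip_force: 107.5
t: 51.27
tcp_pos: [0.5987, -0.2915, 0.3018]
orientation: [1.845, 2.542, 0.0]
ft_force: [-0.1, 0.3, -1.1]
grip_width: 0.0121
grip_force: 107.5
psi 18.1 turn -0.002  then x 13.7 y 21.3  z(down) 2.3 | q6 -0.88 tilt 0.0001 grip 0.012 [ 0.5987 -0.2915  0.3018] [-0.1  0.3 -1.1]
index -1 is out of bounds for axis 0 with size 0
[[-0.3101  0.9507  0.0001  0.5988]
 [ 0.9507  0.3101 -0.     -0.2914]
 [-0.0001  0.0001 -1.      0.3019]
 [ 0.      0.      0.      1.    ]]
```

```bash
python3 -m handwheel '[[7,10.5,1.1,-0.002],[6.7,10.8,1,0],[0,0,0,0],[0,0,0,0],[0,0,0,0],[0,0,0,0]]'
python3 go.py .6147 -.2718 18.15 .2995
python3 -m handwheel '[[15,0,0,0],[15,0,0,0],[15,0,0,0],[0,0,0,0],[0,0,0,0],[0,0,0,0]]'
python3 go.py .5680 -.1293 18.15 .2995
python3 - <<'E'
from mods import *
d=grab('wrist'); save(d,'w10.png'); P=cloud(d); T=toolT()
hsv=cv2.cvtColor(d['frame'],cv2.COLOR_RGB2HSV); S,V=hsv[...,1],hsv[...,2]
q=P-T[:3,3]; tx=q@T[:3,0]; ty=q@T[:3,1]
for r in (.03,.04,.06,.08,.1):
    m=(S<60)&(V>90)&(P[...,2]>.118)&(P[...,2]<.14)&(abs(tx-r)<.004)&(abs(ty)<.1)
    if m.sum()>20: print(r,m.sum(),ty[m].min().round(4),ty[m].max().round(4),np.median(P[m][:,2]).round(4))
E
```

```text
t: 51.82
tcp_pos: [0.615, -0.2712, 0.2997]
orientation: [-1.841, -2.545, 0.0]
ft_force: [-0.5, 0.2, -2.0]
grip_width: 0.012
grip_force: 107.6
psi 18.2 turn 0.001  then x -0.5 y -0.5  z(down) 0.2 | q6 -0.85 tilt 0.0002 grip 0.012 [ 0.615  -0.2712  0.2997] [-0.5  0.2 -2. ]
t: 52.32
tcp_pos: [0.6011, -0.2292, 0.3]
orientation: [1.841, 2.544, -0.0]
ft_force: [-0.9, 0.7, -1.8]
grip_width: 0.0121
grip_force: 107.6
psi 18.2 turn 0.001  then x 105.2 y -0.4  z(down) 0.5 | q6 -0.80 tilt 0.0011 grip 0.012 [ 0.6011 -0.2292  0.3   ] [-0.9  0.7 -1.8]
0.03 1737 -0.0644 0.0629 0.129
0.04 1839 -0.0537 0.0528 0.129
0.06 2626 -0.0377 0.0365 0.129
0.08 2239 -0.0378 0.0362 0.129
0.1 2653 -0.0378 0.036 0.1292
```

View pics/w10.png

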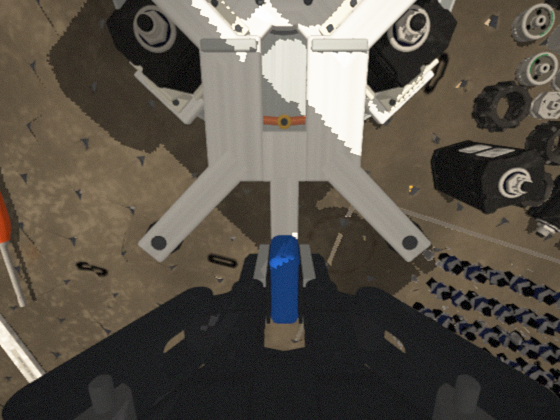

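The slot at (285,85) is aligned with the hub axis, and the noses sit below the arms. I'll slide it in.

```bash
python3 -m handwheel '[[10,-0.5,0.7,0],[12,0,0,0],[12,0,0,0],[12,0,0,0],[0,0,0,0],[0,0,0,0]]'
python3 go.py .5680 -.1293 18.15 .2995
python3 -m handwheel '[[10,0,0,0],[10,0,0,0],[10,0,0,0],[0,0,0,0],[0,0,0,0]]'
python3 go.py .5680 -.1293 18.15 .2995
```

```text
t: 52.87
tcp_pos: [0.5861, -0.1838, 0.2994]
orientation: [1.839, 2.546, 0.0]
ft_force: [0.8, -0.0, -2.3]
grip_width: 0.0124
grip_force: 107.6
psi 18.3 turn 0.003  then x 57.5 y -0.2  z(down) -0.1 | q6 -0.75 tilt 0.0005 grip 0.012 [ 0.5861 -0.1838  0.2994] [ 0.8 -0.  -2.3]
t: 53.28
tcp_pos: [0.5767, -0.1558, 0.2992]
orientation: [1.84, 2.546, -0.0]
ft_force: [0.4, -0.2, -2.0]
grip_width: 0.0123
grip_force: 107.6
psi 18.3 turn 0.002  then x 27.8 y 0.0  z(down) -0.3 | q6 -0.71 tilt 0.0002 grip 0.012 [ 0.5767 -0.1558  0.2992] [ 0.4 -0.2 -2. ]
```

```bash
python3 -m handwheel '[[8,0,0,0.002],[8,0,0,0],[6,0,0,0],[4,0,0,0],[1.8,0,0,0],[0,0,0,0],[0,0,0,0]]'
python3 go.py .5680 -.1293 18.15 .2965
python3 -m handwheel '[[0,0,1.5,0],[0,0,0,0]]' | egrep 'tcp|ft_f'; python3 -m handwheel '[[0,0,1,0],[0,0,0,0]]' | egrep 'tcp|ft_f'
```

```text
t: 53.87
tcp_pos: [0.5682, -0.13, 0.2991]
orientation: [1.844, 2.543, 0.0]
ft_force: [-0.1, -0.1, -1.8]
grip_width: 0.0125
grip_force: 107.6
psi 18.1 turn -0.001  then x 0.7 y 0.1  z(down) 2.6 | q6 -0.67 tilt 0.0004 grip 0.012 [ 0.5682 -0.13    0.2991] [-0.1 -0.1 -1.8]
tcp_pos: [0.5681, -0.1303, 0.2972]
ft_force: [0.1, -0.7, -2.3]
tcp_pos: [0.5681, -0.1303, 0.2967]
ft_force: [-0.3, -0.7, -0.5]
```

```bash
python3 -m handwheel '[[0,0,0.6,0],[0,0,0,0]]' | egrep 'tcp|ft_f'; python3 -m handwheel '[[0,0,0,0],[0,0,0,0],[0,0,0,0],[0,0,-15,0],[0,0,-35,0],[0,0,-35,0],[0,0,-35,0],[0,0,0,0],[0,0,0,0],[0,0,0,0]]' 35 60
python3 - <<'E'
from mods import *
d=grab('wrist'); save(d,'w11.png'); print(toolT()); print(blob(d,'red',.13,.19),blob(d,'blue',.1,.18))
P=cloud(d); m=(np.hypot(P[...,0]-.5424,P[...,1]+.0545)<.08)&(abs(P[...,2]-.126)<.004); print(m.sum(),np.percentile(P[m][:,2],[10,50,90]))
E
python3 go.py .5424 -.0545 -59 .318
```

```text
tcp_pos: [0.5681, -0.1303, 0.2966]
ft_force: [-1.0, -0.8, 5.3]
t: 55.2
tcp_pos: [0.5679, -0.1299, 0.4152]
orientation: [-1.844, -2.543, 0.0]
ft_force: [-0.2, -0.3, -0.6]
grip_width: 0.035
grip_force: 0.0
[[-0.3108  0.9505 -0.0024  0.5678]
 [ 0.9505  0.3108  0.0009 -0.1299]
 [ 0.0016 -0.002  -1.      0.4144]
 [ 0.      0.      0.      1.    ]]
(1464, np.float64(0.17284609163117595), ((542.5036010742188, -54.63338851928711), (50.33584976196289, 16.146991729736328), 26.172290802001953)) (589, np.float64(0.15264648601628816), ((567.2901000976562, -130.0619354248047), (12.883332252502441, 34.45161056518555), 17.646808624267578))
7801 [0.125  0.1259 0.127 ]
psi 18.1 turn 1.346  then x 17.0 y -77.7  z(down) 96.4 | q6 -0.67 tilt 0.0025 grip 0.035 [ 0.5678 -0.1299  0.4144] [ 0.2  0.  -0.5]
```

View pics/w11.png

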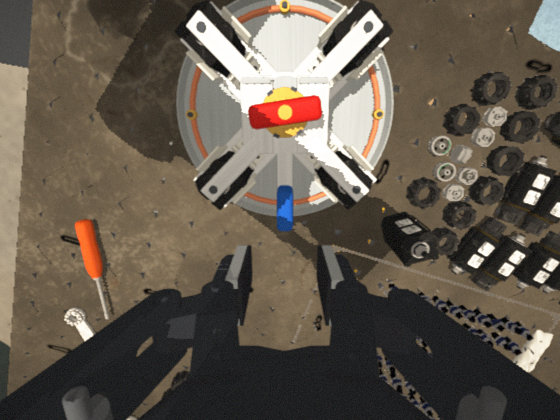

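The cross lies flat with its top at 0.126, an arm over each module, and the slot closed around the nut. The nut bar is at 26.2°.

```bash
python3 -m handwheel '[[27,0,0,0],[27,0,0,0],[25.6,-0.7,0,0],[0,0,0,0.12],[0,0,0,0.12],[0,0,0,0.12],[0,0,0,0.12],[0,0,0,0.12],[0,0,0,0.12],[0,0,0,0.12]]' 45 60
python3 -m handwheel '[[0,0,20,0.12],[0,0,20,0.12],[0,0,10,0.12],[0,0,0,0.12],[0,0,0,0.11],[0,0,0,0],[0,0,0,0],[0,0,0,0],[0,0,0,0]]'
python3 go.py .5425 -.0546 -63.8 .319
```

```text
t: 56.08
tcp_pos: [0.5425, -0.0545, 0.4139]
orientation: [-2.723, -1.561, 0.004]
ft_force: [0.6, -0.3, 0.5]
grip_width: 0.0449
grip_force: 0.0
t: 56.83
tcp_pos: [0.5426, -0.0546, 0.3656]
orientation: [-3.059, -0.715, 0.001]
ft_force: [-0.2, 0.4, -0.3]
grip_width: 0.0451
grip_force: 0.0
psi -63.7 turn 0.002  then x -0.1 y -0.0  z(down) 46.6 | q6 0.87 tilt 0.0006 grip 0.045 [ 0.5426 -0.0546  0.3656] [-0.2  0.4 -0.3]
```

```bash
python3 -m handwheel '[[0,0,20,0],[0,0,16,0],[0,0,10,0],[0,0,0,0],[0,0,0,0]]'
python3 -m handwheel '[[0,0,0,0],[0,0,0,0],[0,0,0,0],[0,0,0,0],[0,0,0,0]]' 0 60
python3 -m handwheel '[[0,0,0.36,-0.12],[0,0,0.36,-0.12],[0,0,0.36,-0.12],[0,0,0.36,-0.12],[0,0,0.36,-0.12],[0,0,0.36,-0.12],[0,0,0.36,-0.12],[0,0,0.36,-0.12],[0,0,0.36,-0.12],[0,0,0.36,-0.12]]'
python3 -m handwheel '[[0,0,0.36,-0.12],[0,0,0.36,-0.12],[0,0,0.36,-0.12],[0,0,0.36,-0.12],[0,0,0.36,-0.12],[0,0,0.36,-0.12],[0,0,0.36,-0.12],[0,0,0.36,-0.12],[0,0,0.36,-0.12],[0,0,0.36,-0.12]]'
python3 -m handwheel '[[0,0,0.36,-0.12],[0,0,0.36,-0.12],[0,0,0.36,-0.12],[0,0,0.36,-0.12],[0,0,0.36,-0.12],[0,0,0,0]]'
python3 -c "
from cell import observe; s=observe(); print(s['ft_torque'],s['joint_positions'][5])"
```

```text
t: 57.25
tcp_pos: [0.5427, -0.0546, 0.3198]
orientation: [-3.06, -0.712, 0.001]
ft_force: [0.6, -0.2, -0.0]
grip_width: 0.0449
grip_force: 0.0
t: 57.67
tcp_pos: [0.5434, -0.0554, 0.3217]
orientation: [3.057, 0.711, 0.006]
ft_force: [0.7, -5.0, 6.0]
grip_width: 0.0158
grip_force: 63.1
t: 58.5
tcp_pos: [0.5432, -0.0555, 0.318]
orientation: [2.114, 2.318, 0.001]
ft_force: [0.5, -5.5, 6.7]
grip_width: 0.0157
grip_force: 63.2
t: 59.33
tcp_pos: [0.5431, -0.0557, 0.3144]
orientation: [0.436, 3.107, -0.004]
ft_force: [-0.1, -6.5, 6.4]
grip_width: 0.0159
grip_force: 63.1
t: 59.83
tcp_pos: [0.5432, -0.0558, 0.3128]
orientation: [-0.503, 3.098, -0.006]
ft_force: [-0.8, -7.2, 7.9]
grip_width: 0.0162
grip_force: 63.3
[-1.22679995  0.252958    0.10547769] -2.1334260549663173
```

```bash
for i in 1 2 3; do case $i in *) python3 -m handwheel '[[0,0,0.2,-0.07],[0,0,0,0]]' | egrep 'ft_f|tcp';; esac; python3 -c "
from cell import observe; s=observe(); print(s['ft_torque'].round(3),s['joint_positions'][5])"; done
```

```text
tcp_pos: [0.5432, -0.0558, 0.3128]
ft_force: [-0.3, -6.2, 9.2]
[-1.245  0.325  0.164] -2.2002072090430533
tcp_pos: [0.5432, -0.0558, 0.3128]
ft_force: [-1.0, -5.4, 9.6]
[-1.194  0.322 -0.313] -2.2695444246267
tcp_pos: [0.5432, -0.0558, 0.3128]
ft_force: [-0.7, -5.7, 11.0]
[-0.916  0.233 -1.304] -2.3380323807230035
```

```bash
python3 -m handwheel '[[0,0,0,0],[0,0,0,0],[0,0,0,0],[0,0,-15,0],[0,0,-35,0],[0,0,-35,0],[0,0,-25,0],[-25,0,0,0],[-25,0,0,0],[-25,0,0,0]]' 45
python3 -m handwheel '[[0,0,0,0],[0,0,0,0],[0,0,0,0],[0,0,0,0],[0,0,0,0]]'
python3 - <<'E'
from mods import *
d=grab('wrist'); save(d,'w12.png'); print(blob(d,'red',.13,.19),blob(d,'blue',.1,.18)); P=cloud(d)
m=(np.hypot(P[...,0]-.5424,P[...,1]+.0545)<.1)&(abs(P[...,2]-.126)<.004); print(m.sum(),np.percentile(P[m][:,2],[10,50,90]))
E
```

```text
t: 61.17
tcp_pos: [0.6081, -0.0163, 0.4211]
orientation: [-0.815, 3.033, -0.0]
ft_force: [0.2, -0.4, 0.7]
grip_width: 0.0451
grip_force: 0.0
t: 61.58
tcp_pos: [0.607, -0.0174, 0.4205]
orientation: [0.815, -3.034, 0.0]
ft_force: [-0.9, -0.0, 0.2]
grip_width: 0.0452
grip_force: 0.0
(1272, np.float64(0.16380689626016448), ((542.3248901367188, -54.67208480834961), (50.572364807128906, 15.98870849609375), 25.034809112548828)) (800, np.float64(0.1527531713350398), ((567.0205078125, -129.71910095214844), (13.090105056762695, 35.4116096496582), 18.315139770507812))
9615 [0.125  0.126  0.1272]
```

View pics/w12.png

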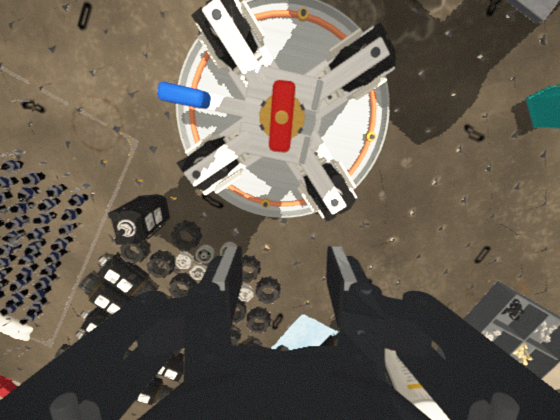

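The nut is back at its starting angle (25°, against 23° at the start) and height. The cross is flat at 18° with an arm over each loaded nest.

```bash
python3 -c "
from cell import job_done; print(job_done())"
```

```text
the job is handed in; nothing more can be done
None
```

The job is handed in: all four modules are pressed home in their nests, the cross is flat on the hub with an arm over each nest, and the nut is tight. The last camera and torque checks agreed, but the hand-in call returned no verdict.

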